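# Seat a fume box filter drawer, then hold the sprung cover at its clip

### The arm

A 7-joint arm with a two-finger parallel gripper is mounted at the origin on the work surface. World frame = base frame: x ahead of the robot, y to its left, z up, the work surface at z = 0. Lengths are in mm, angles in rad, forces in N, time in s.
With the tool pointing down it reaches from about 400 to 875 mm from the base axis. Payload 19.3 kg.
Tool frame: the origin (TCP) lies on the centre line of the jaws, within the pads' length; the fingertips stand r.finger_overhang ahead of it and the grasp point (between the pads) lies 3 mm ahead of it (r.finger_overhang is the distance from the TCP to the fingertips, in mm); z points along the fingers, y is the direction in which the jaws open and shut (so a half turn about z gives the same grasp; the last joint's range is limited). The gripper opens to 85 mm and grips with 20 to 120 N. Pads are 22 mm wide; open, the fingers measure 114 mm over their backs; the gripper's body (76 mm by 85 mm) begins 54 mm behind the grasp point. The pads swing forward as they close: fully open they stand 13 mm farther back than shut.
Start: joints at [1.091, 0.521, -0.036, 1.599, 0.021, 1.021, -0.113], TCP at [248.988, -573.253, 232.591] pointing down, gripper open.
Joint ranges: [-2.91, 2.91], [-0.3, 2.13], [-1.5, 1.42], [0.17, 2.43], [-1.26, 4.41], [0.16, 1.93], [-2.52, 2.52]. Speed limits (rad/s): [1.89, 1.89, 2.39, 2.39, 3.01, 3.01, 3.01].

### API

Orientations are given as a rotation vector (axis times angle).
In Python, from workcell import r, viewer gives the robot as it stands.
- The arm moves only by the tool drive_tool, never from a script. Its argument "targets" is a list of rows, each a list of 3 entries, a list of its own where there are three numbers: the shift along the tool's x, y, z in units of 50 mm (1.0 is 50 mm), then the turn about the tool's z in rad, then the opening in per cent of the stroke, from 0 (shut) to 100 (fully open). A call has 1 to 8 rows; each row is the pose to reach, as a shift and turn from the pose commanded when the call began, along the tool's axes at that moment; what a row does not reach only later rows make up. A row lasts 1/8 s, in which the tool goes at most 62.5 mm and 10.7 degrees, less where a joint would pass 70% of its speed; a pose out of reach is approached as far as the arm can. A call with a gripper value outside its range is refused whole. The fingers move at their own pace and stop on an object; "squeeze" is the grip in N (left out, the last holds). Time passes only in rows, so rows that repeat a pose let the fingers close. It gives the time, the measured TCP pose, the force and the opening at its end, in the units of the state.
- r.read_state(): the state, without advancing time (a new reading comes with each control period).
- viewer.capture(name): name is "scene" or "top"; returns the picture (384x512x3 uint8, red, green, blue); there is no depth.
- viewer.calibration(name): a dict with "fx", "fy", "cx", "cy" (pixels), "distortion" ([k1, k2, p1, p2, k3] as OpenCV has them; the pictures are not rectified), "xyz" and "attitude" of the camera in the world. Camera axes: x right, y down, z forward; pixel columns grow to the right and rows downward; lengths in mm; the calibration is good to about 2 mm. A picture is of the moment at which its call begins. calibration takes no time and is no camera call.
- r.finish_job(): hands the job in, once; it reports no verdict.
The state is a dict: "t": time; "q": joint angles; "qd": joint speeds; "effort": joint torques, N m; "position": TCP position; "ee_rot": TCP orientation; "contact_force": force on the tool from outside, world axes, zero at the start; "ft_torque": the same for the moment, N m; "opening": finger opening in mm.
Only numpy, scipy, OpenCV 4.12 (cv2) and the standard library are available. Lean on these libraries where they do the work, as an engineer would, in place of code of your own. Each camera call takes 0.05 s, during which the arm holds its last target.

### The job

The filter drawer of the specimen fume box has been left open: first push it fully home, so that its catch takes it and its front is flush. Then lift the clear sprung cover, which has a black handle, until its front edge is level with the red marker clip on the guide beside it, without swinging it well past the clip, and hold it still there: finish still holding the cover at the clip, since it shuts by itself and someone is about to reach in. Leave the clip as it is set, and do not disturb the dishes, jars and tools.

Things in the scene. Friction and masses are not known exactly. Their poses are not given: they have to be found in the camera images.
- fume_box: cream bench fume box for specimens: 320 mm wide, 360 deep, fixed, drawer side to the robot. Origin: on the bench, foot of the middle of its front face; x into the box, y to its left end, z up. A sill 88 mm high and 50 deep (drawer under it), then the chamber: front wall at x = 55 to z = 148, cover on top at z = 153. Clear quadrant cheeks at y = +-149 rise 198 mm above the cover's plane at the sides
- filter_drawer (a joint): how far the carbon filter drawer stands out of the box front, in m, along the box's x: 0 is fully home, flush with the box front, held by a sprung ball catch; starts 0.035 to 0.070 open. About 1 N moves it; the catch resists from 13 mm, is passed at 6 mm with 3 to 4 N, then pulls the drawer in
- drawer_pull (a point): middle of the front edge of the drawer's aluminium bow pull: a bar 120 mm wide (y), 8 mm thick, 10 mm high, its front edge 30 mm in front of the drawer's flat cream front (280 mm wide, 18 to 76 mm above the bench). The point is 50 mm above the bench; with the drawer home it lies 30 mm in front of the box's front face, above which the sill is flush
- cover: hinged clear cover, 276 mm wide, 225 mm from hinge line to front edge, 5 mm sheet in a slate frame. Origin mid front edge; shut, its axes are the box's (x to the hinge, z up). Hinge line along the box's y, 272 mm behind the box front, 153 mm above the bench; opening turns the cover about +y (stop 1.25 rad). A spring always pulls it shut: about 4 N at the handle start it, 5 to 6 N hold it at the clip
- handle (a point): middle of the bar of the cover's black bow handle: a round bar 12 mm thick along y, 100 mm clear between its two posts, its centre 38 mm above the middle of the cover's sheet and 196 mm from the hinge line towards the front (29 mm back from the front edge). Moves with the cover
- cover_edge (a point): point on the front edge of the cover (225 mm from the hinge line) at its left end, next to the guide with the clip. Moves with the cover
- clip_mark (a point): point level with the middle (white line) of the red marker clip, on the circle that the cover's front edge runs on, 225 mm from the hinge line; z points along this circle, upwards. The clip is a red block, 24 mm high along the guide, 24 mm wide, on the curved aluminium edge of the left (+y) cheek, set 0.48 to 0.85 rad above the shut cover, held by friction; not to be moved
- dish_a_mid (a point): middle of a lidded glass dish, 90 mm across, 16 mm high, with a shell in it, in the chamber under the cover; leave alone
- dish_b_mid (a point): middle of a lidded glass dish, 64 mm across, 16 mm high, in the chamber under the cover; leave alone
- chamber_pot_mid (a point): middle of a clear pot with white cap, 38 mm across, 44 mm high, in the chamber under the cover; leave alone
- sample_jar_mid (a point): middle of a clear glass jar with white cap, 54 mm across, 70 mm high, on the bench just left of the drawer; leave alone
- amber_jar_mid (a point): middle of an amber jar with black cap, 60 mm across, 85 mm high, on the bench to the right of the box; leave alone
- wash_bottle_mid (a point): middle of a white wash bottle with blue cap, 62 mm across, 180 mm high with its spout, on the bench left of the box; leave alone
- forceps_mid (a point): middle of steel forceps, 130 mm long, 7 mm thick, lying on the bench at the right; leave alone
- vial_rack_mid (a point): middle of a blue rack of vials, 75 by 150 mm, 66 mm high, on the bench at the right; leave alone

How it is judged:
By the outcome, as a careful person would: the job done as asked, in the order asked, and still so for the second after the job is handed in, while the arm keeps its last pose, push and grip.
It also fails if it takes over 51 s, if anything falls off the work surface, if the arm or the gripper's body presses on something with over 40 N, if the wrist force passes 120 N, or if a joint passes its speed limit or range.

## Working session

There is one attempt and no reset: what is moved stays moved. The work goes in short steps, Python scripts to look and compute and a tool call to move; the robot and the scene stay as the last step left them, time stands still between calls to the robot, and variables do not carry over. Pictures are saved under pics/ and viewed, and the job is handed in when it is done.

Besides the shell and the picture viewer there is one more tool, called after "Request:" in YAML: its name, and indented under it one key for each argument. drive_tool: Moves the arm, as the interface text tells. Its arguments: {"type":"object","properties":{"targets":{"type":"array","items":{"type":"array"}},"squeeze":{"type":"number"}},"required":["targets"]}

```bash
ls; mkdir -p pics; python3 - <<'E'
from workcell import r, viewer
import cv2
for n in("scene","top"):
    im=viewer.capture(n); cv2.imwrite(f"pics/{n}0.png",im[:,:,::-1]); print(n,viewer.calibration(n))
print(r.read_state(), r.finger_overhang)
E
```

```text
pics
scene {'fx': 385.4443525012909, 'fy': 385.4443525012909, 'cx': 251.96658940575261, 'cy': 186.81448243293394, 'distortion': array([-0.06392455,  0.        ,  0.        ,  0.        ,  0.        ]), 'xyz': array([ 619.94178553,  736.78922257, 1007.81565138]), 'attitude': array([-0.17722659, -2.91541592,  1.09366606])}
top {'fx': 350.86426338361883, 'fy': 350.86426338361883, 'cx': 254.79114298333437, 'cy': 190.07023881284812, 'distortion': array([0.02283, 0.     , 0.     , 0.     , 0.     ]), 'xyz': array([ 418.48609505,  -17.08716426, 1436.6456208 ]), 'attitude': array([-2.13694968,  2.1841625 , -0.09680253])}
{'t': 0.1, 'q': array([ 1.09079357,  0.52196705, -0.03634692,  1.59990359,  0.02122673,
        1.02107382, -0.11281717]), 'qd': array([-0.0007922 , -0.00268955,  0.00056582, -0.00147515,  0.00019138,
        0.00165404, -0.00090156]), 'effort': array([ 4.80683899e-03, -9.28488994e+01,  1.98416568e+00, -3.70529187e+01,
        1.81520381e-02,  5.39917804e-03, -8.86320367e-05]), 'position': array([ 248.88577992, -573.01327616,  232.09216223]), 'ee_rot': array([-3.07496583e+00, -6.39036032e-01,  4.27730356e-04]), 'contact_force': array([-0.38819059,  0.93106983, -0.60915669]), 'ft_torque': array([-0.05294714,  0.01649651, -0.09394464]), 'opening': 85.18776585610743} 22.0
```

View pics/scene0.png

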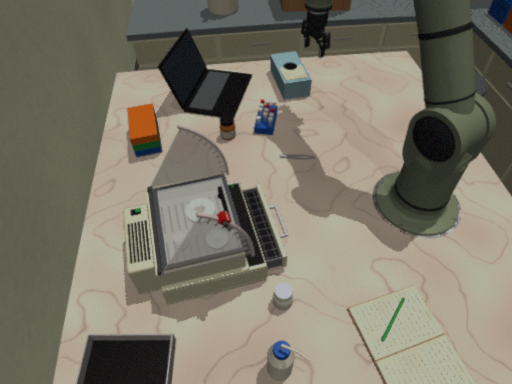

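View pics/top0.png

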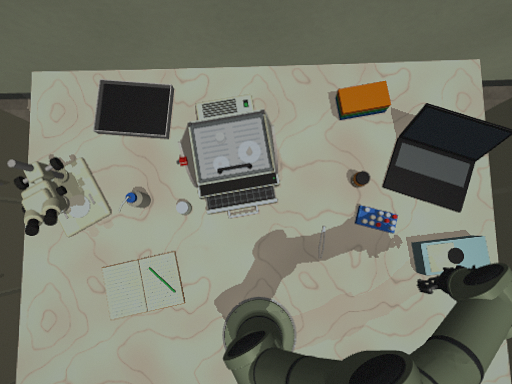

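The scene view shows the box at about (205,230), with the red clip at (223,218) and the drawer grid open at (262,225). In the top view the cover is at about (235,145), the handle bar at (235,168), the drawer pull at (243,212) and the clip at (182,160). I'll zoom in next.

```bash
python3 - <<'E'
import cv2
a=cv2.imread("pics/top0.png")[85:230,165:295]; cv2.imwrite("pics/topz.png",cv2.resize(a,None,fx=4,fy=4,interpolation=cv2.INTER_CUBIC))
a=cv2.imread("pics/scene0.png")[115:315,115:305]; cv2.imwrite("pics/scenez.png",cv2.resize(a,None,fx=3,fy=3,interpolation=cv2.INTER_CUBIC))
E
```

```text
(no output)
```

View pics/topz.png

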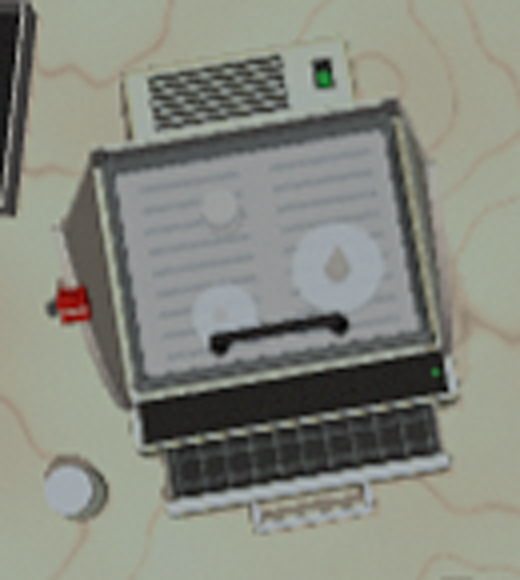

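View pics/scenez.png

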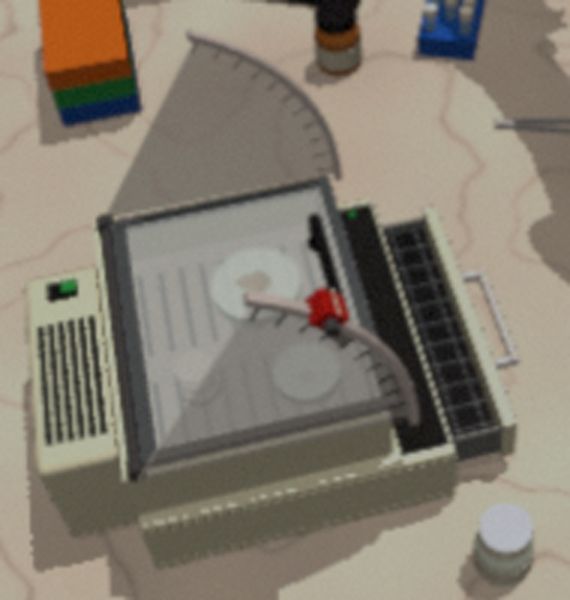

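```bash
cat > h.py <<'E'
import numpy as np, cv2
from scipy.optimize import least_squares
from scipy.spatial.transform import Rotation as R
from workcell import r, viewer
def proj(n,P):
    c=viewer.calibration(n); Rc=R.from_rotvec(c["attitude"]).as_matrix()
    Pc=(np.atleast_2d(P)-c["xyz"])@Rc
    K=np.array([[c["fx"],0,c["cx"]],[0,c["fy"],c["cy"]],[0,0,1]])
    return cv2.projectPoints(Pc.reshape(-1,1,3),np.zeros(3),np.zeros(3),K,c["distortion"])[0].reshape(-1,2)
def b2w(p,P):
    P=np.atleast_2d(P); c,s=np.cos(p[2]),np.sin(p[2])
    return np.c_[p[0]+c*P[:,0]-s*P[:,1],p[1]+s*P[:,0]+c*P[:,1],P[:,2]]
E
cat > fit.py <<'E'
from h import *
def pts(d,th,rad,cy):
    C=[272-rad*np.cos(th),cy,153+rad*np.sin(th)]
    T=[([76,0,194],(281,333)),([0,160,88],(140,452)),([0,-160,88],(455,397)),([-d-30,60,55],(258,530)),([-d-30,-60,55],(375,510)),
     ([-d,140,76],(168,508)),([-d,-140,76],(449,462)),([47,138,156],(140,390)),([47,-138,156],(440,345)),(C,(73,303))]
    S=[([0,160,88],(453,457)),([0,-160,88],(375,207)),([-d-30,60,55],(517,360)),([-d-30,-60,55],(478,276)),([-d,140,76],(513,425)),([-d,-140,76],(432,210)),
     ([47,138,156],(393,410)),([47,-138,156],(330,182)),(C,(327,308))]
    return T,S
def f(v,out=False):
    T,S=pts(*v[3:]); e=[]
    for n,L,o,k in(("top",T,(165,85),4),("scene",S,(115,115),3)):
        uv=(np.array([b for _,b in L])+.5)/k+np.array(o)-.5
        e.append(proj(n,b2w(v,[a for a,_ in L]))-uv)
    return e if out else np.r_[np.vstack(e).ravel(),(v[6]-225)/10,(v[7]-155)/10]
s=least_squares(f,[650,0,0.1,50,.65,225,150][:3]+[50,.65,225,150],loss="soft_l1") if 0 else None
E
sed -i 's/^s=.*$/pass/; s/(v\[6\]-225)/(v[5]-225)/; s/(v\[7\]-155)/(v[6]-155)/' fit.py
cat >> fit.py <<'E'
s=least_squares(f,[650,0,0.1,50,.65,225,150],loss="soft_l1")
print(s.x.round(3)); 
for e in f(s.x,True): print(e.round(1).tolist())
E
python3 fit.py
```

```text
[5.60431e+02 6.38820e+01 1.38000e-01 6.06270e+01 7.86000e-01 2.46311e+02
 1.51134e+02]
[[-1.3, -1.4], [-1.8, -0.7], [1.2, -0.1], [-1.5, -0.9], [-0.6, -0.7], [-1.0, 0.1], [-0.0, 0.1], [-1.0, -0.3], [-2.1, -0.9], [0.1, -0.1]]
[[0.9, -1.6], [-0.3, -3.4], [-0.3, 0.3], [1.1, -2.4], [-0.1, 0.0], [0.5, -1.2], [1.3, -2.3], [0.3, -1.9], [-0.0, 0.2]]
```

```bash
cat > ov.py <<'E'
from h import *
import sys
def overlay(tag,p,d,th,cov=0.,rad=225,cy=160):
    def cv(rr,y,h=0): return [272-rr*np.cos(cov)-h*-np.sin(cov)*-1*-1 if 0 else 272-rr*np.cos(cov)+h*np.sin(cov),y,153+rr*np.sin(cov)+h*np.cos(cov)]
    L=[[[0,160,88],[0,-160,88],[0,-160,0],[0,160,0],[0,160,88]],
       [[0,160,88],[360,160,88]],[[-d,140,76],[-d,-140,76],[-d,-140,18],[-d,140,18],[-d,140,76]],
       [[-d,60,55],[-d-30,60,55],[-d-30,-60,55],[-d,-60,55]],
       [cv(225,138),cv(225,-138),cv(0,-138),cv(0,138),cv(225,138)],[cv(196,50,38),cv(196,-50,38)],
       [[272-225*np.cos(a),149,153+225*np.sin(a)] for a in np.linspace(0,1.08,20)],
       [[272-225*np.cos(a),-149,153+225*np.sin(a)] for a in np.linspace(0,1.08,20)],
       [[272-225*np.cos(th),149,153+225*np.sin(th)],[272-225*np.cos(th),173,153+225*np.sin(th)]]]
    for n,(x0,y0,x1,y1),k in(("top",(165,85,295,230),4),("scene",(115,115,305,315),3)):
        im=cv2.imread(f"pics/{n}{tag}.png")[y0:y1,x0:x1]; im=cv2.resize(im,None,fx=k,fy=k,interpolation=cv2.INTER_CUBIC)
        for l in L:
            uv=((proj(n,b2w(p,l))-[x0,y0]+.5)*k-.5).round().astype(int)
            cv2.polylines(im,[uv.reshape(-1,1,2)],False,(0,255,255),1)
        cv2.imwrite(f"pics/ov_{n}{tag}.png",im)
E
python3 -c "
from ov import *
overlay('0',[560.4,63.9,.138],60.6,.786)"
```

```text
(no output)
```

View pics/ov_top0.png

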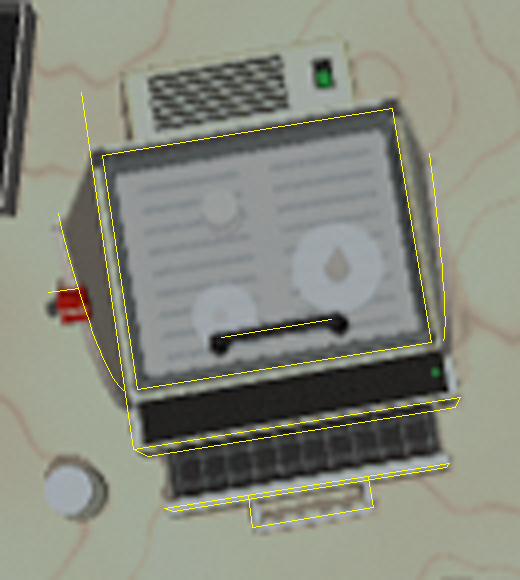

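View pics/ov_scene0.png

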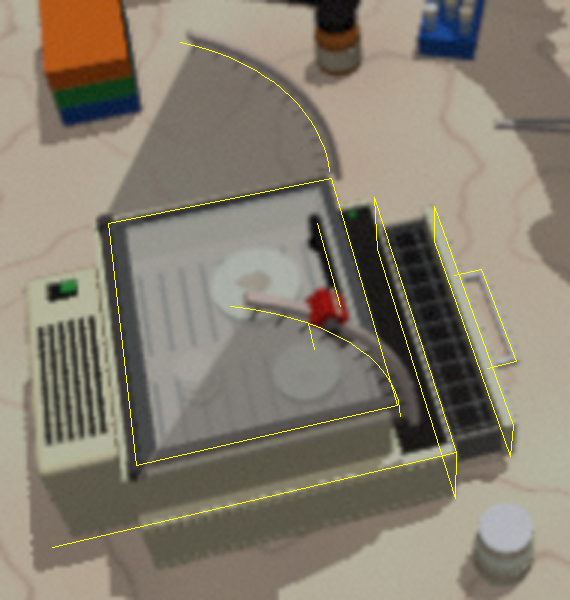

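The model matches to about 1 px. In the overlays the pull corners are at top zoom (255,528) and (374,508), and the clip is at scene zoom (327,308). Next I'll plan the approach.

```bash
cat >> h.py <<'E'
P0=[560.4,63.3,.135]
def plan(boxpt,yawjaw='x'):
    "shift from present pose to TCP at box-frame point, tool units; turn so jaws lie along box x"
    st=r.read_state(); M=R.from_rotvec(st["ee_rot"]).as_matrix()
    w=b2w(P0,boxpt)[0]; s=M.T@(w-st["position"])/50
    y=M[:,1]; a=np.arctan2(y[1],y[0]); t=P0[2]-a; t=(t+np.pi/2)%np.pi-np.pi/2
    c,sn=np.cos(P0[2]),np.sin(P0[2]); d=st["position"][:2]-P0[:2]
    print("world",w.round(1),"shift",s.round(3),"turn(tool)",round(-t,4),"or",round(-t+np.pi*np.sign(t),3),"q7",st["q"][6].round(2))
    print("TCP in box",np.r_[c*d[0]+sn*d[1],-sn*d[0]+c*d[1],st["position"][2]].round(1),"F",st["contact_force"].round(1),"open",st["opening"].round(1),"t",st["t"])
    print(M.round(3))
E
python3 -c "
from h import *
plan([-140,0,230]);plan([-140,0,60])"
```

```text
world [421.7  44.5 230. ] shift [ 8.09  -9.95   0.051] turn(tool) -1.296 or 1.846 q7 -0.11Traceback (most recent call last):
  File "<string>", line 3, in <module>
    plan([-140,0,230]);plan([-140,0,60])
    ~~~~^^^^^^^^^^^^^^
  File "h.py", line 21, in plan
    print("TCP in box",np.r_[c*d[0]+sn*d[1],-sn*d[0]+c*d[1],st["position"][2]].round(1),"F",st["contact_force"].round(1),"open",st["opening"].round(1),"t",st["t"])
                                                                                                                                ^^^^^^^^^^^^^^^^^^^
AttributeError: 'float' object has no attribute 'round'
```

```bash
sed -i 's/st\["opening"\].round(1)/round(st["opening"],1)/' h.py
```

Request:
drive_tool:
  targets:
    - [[1.0,-1.2,0],-0.16,0]
    - [[2.0,-2.4,0],-0.32,0]
    - [[3.0,-3.6,0],-0.48,0]
    - [[4.0,-4.8,0],-0.65,0]
    - [[5.0,-6.0,0],-0.8,0]
    - [[6.0,-7.3,0],-0.97,0]
    - [[7.0,-8.6,0],-1.13,0]
    - [[8.09,-9.95,0],-1.296,0]
  squeeze: 30

```text
t: 1.1
position: [385.3, -90.4, 232.7]
ee_rot: [2.06, 2.371, -0.0]
contact_force: [1.7, -0.2, -0.2]
opening: -0.2
```

```bash
python3 -c "
from h import *
plan([-140,0,60])"
```

```text
world [421.7  44.5  60. ] shift [2.57  1.095 3.454] turn(tool) 0.005 or -3.137 q7 0.08
TCP in box [-194.2 -128.7  232.7] F [ 1.7 -0.2 -0.2] open -0.2 t 1.1
[[-0.14  0.99  0.  ]
 [ 0.99  0.14 -0.  ]
 [-0.    0.   -1.  ]]
```

Request:
drive_tool:
  targets:
    - [[1.2,0.55,0],0,0]
    - [[2.4,1.0,0],0,0]
    - [[2.57,1.1,0],0,0]
    - [[2.57,1.1,0],0,0]

```text
t: 1.6
position: [422.4, 43.5, 232.4]
ee_rot: [-2.064, -2.368, 0.0]
contact_force: [0.5, -0.2, -0.1]
opening: 0.2
```

```bash
python3 -c "
from h import *
plan([-130,0,60])
cv2.imwrite('pics/top1.png',viewer.capture('top')[:,:,::-1]);cv2.imwrite('pics/scene1.png',viewer.capture('scene')[:,:,::-1])"
```

```text
world [431.6  45.8  60. ] shift [0.02  0.19  3.448] turn(tool) 0.0022 or -3.139 q7 -0.3
TCP in box [-139.4   -1.1  232.4] F [ 0.5 -0.2 -0.1] open 0.2 t 1.6
[[-0.137  0.991 -0.   ]
 [ 0.991  0.137  0.   ]
 [ 0.    -0.    -1.   ]]
```

View pics/top1.png

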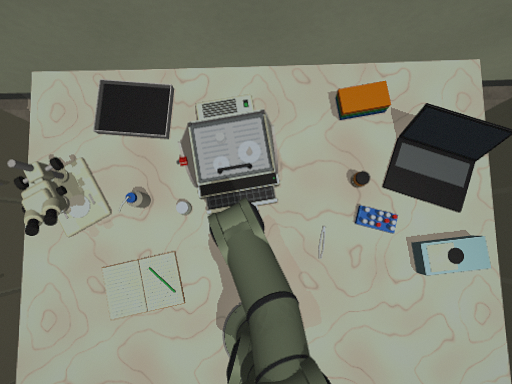

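View pics/scene1.png

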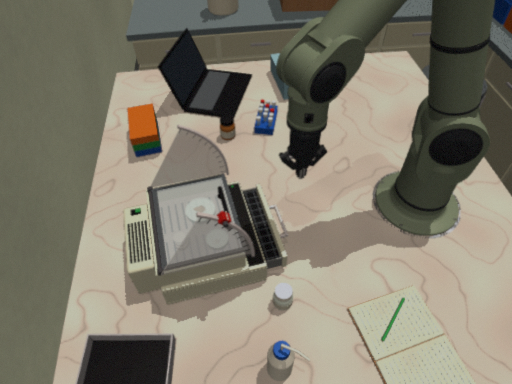

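The scene view shows the gripper at about (303,160), well in front of the drawer pull at about (283,232). I'll lower it straight down in front of the pull.

Request:
drive_tool:
  targets:
    - [[0,0,1.2],0,0]
    - [[0,0,2.4],0,0]
    - [[0,0,3.45],0,0]
    - [[0,0,3.45],0,0]
    - [[0,0,3.45],0,0]

```text
t: 2.33
position: [423.1, 42.1, 61.7]
ee_rot: [2.067, 2.364, 0.001]
contact_force: [-0.2, -0.0, 1.1]
opening: -0.3
```

Request:
drive_tool:
  targets:
    - [[0,0.15,0],0,0]
    - [[0,0.3,0],0,0]
    - [[0,0.45,0],0,0]
    - [[0,0.6,0],0,0]
    - [[0,0.7,0],0,0]
    - [[0,0.7,0],0,0]

```text
t: 3.08
position: [457.3, 47.3, 60.0]
ee_rot: [-2.066, -2.366, -0.0]
contact_force: [0.2, -0.6, -0.5]
opening: -0.1
```

```bash
python3 -c "
from h import *
plan([-55,0,60])
im=viewer.capture('scene')[:,:,::-1][115:315,115:365];cv2.imwrite('pics/scene2.png',cv2.resize(im,None,fx=3,fy=3,interpolation=2))"
```

```text
world [505.9  55.9  60. ] shift [0.039 0.986 0.   ] turn(tool) -0.0 or 3.142 q7 -0.59
TCP in box [-104.3   -1.9   60. ] F [ 0.2 -0.6 -0.5] open -0.1 t 3.075
[[-0.135  0.991 -0.   ]
 [ 0.991  0.135  0.   ]
 [ 0.    -0.    -1.   ]]
```

View pics/scene2.png

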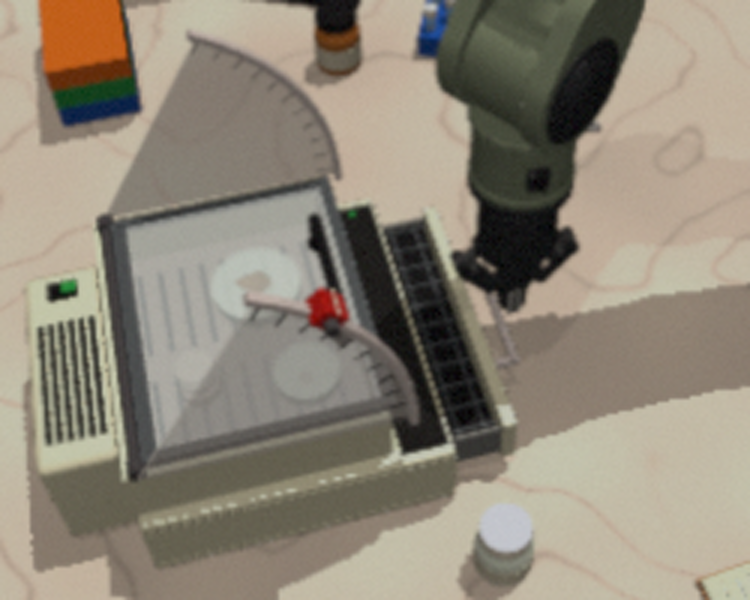

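The scene crop shows the finger knuckles at (460,255) and (575,245), spread along the push direction. They could meet the sill. I'll back off and turn 90° so the narrow side faces the box.

Request:
drive_tool:
  targets:
    - [[0,-0.3,0],0.18,0]
    - [[0,-0.3,0],0.36,0]
    - [[0,-0.3,0],0.54,0]
    - [[0,-0.3,0],0.72,0]
    - [[0,-0.3,0],0.9,0]
    - [[0,-0.3,0],1.08,0]
    - [[0,-0.3,0],1.26,0]
    - [[0,-0.3,0],1.44,0]

```text
t: 4.12
position: [442.0, 45.2, 60.1]
ee_rot: [3.115, 0.407, -0.0]
contact_force: [-0.1, -0.2, -0.2]
opening: -0.1
```

Request:
drive_tool:
  targets:
    - [[0,0,0],0.131,0]
    - [[0,0,0],0.131,0]

```text
t: 4.38
position: [442.0, 45.4, 60.1]
ee_rot: [3.134, 0.213, -0.0]
contact_force: [0.1, 0.4, -0.4]
opening: 0.0
```

```bash
python3 -c "
from h import *
plan([-50,0,60])"
```

```text
world [510.9  56.6  60. ] shift [ 1.395e+00 -3.600e-02  1.000e-03] turn(tool) -1.5698 or 1.572 q7 -1.72
TCP in box [-119.7   -1.9   60.1] F [ 0.1  0.4 -0.4] open 0.0 t 4.375
[[ 0.991  0.136 -0.   ]
 [ 0.136 -0.991 -0.   ]
 [-0.     0.    -1.   ]]
```

Request:
drive_tool:
  targets:
    - [[0.15,0,0],0,0]
    - [[0.3,0,0],0,0]
    - [[0.45,0,0],0,0]
    - [[0.6,0,0],0,0]
    - [[0.75,0,0],0,0]
    - [[0.9,0,0],0,0]
    - [[1.05,0,0],0,0]
    - [[1.15,0,0],0,0]

```text
t: 5.38
position: [499.7, 53.1, 60.1]
ee_rot: [-3.134, -0.212, 0.0]
contact_force: [-1.8, 0.5, 0.5]
opening: 0.0
```

```bash
python3 -c "
from h import *
plan([-50,0,60])
im=viewer.capture('scene')[:,:,::-1][115:315,115:365];cv2.imwrite('pics/scene3.png',cv2.resize(im,None,fx=3,fy=3,interpolation=2))"
```

```text
world [510.9  56.6  60. ] shift [ 0.231 -0.039  0.001] turn(tool) 1.5707 or -1.571 q7 -1.71
TCP in box [-61.6  -2.   60.1] F [-1.8  0.5  0.5] open 0.0 t 5.375
[[ 0.991  0.134 -0.   ]
 [ 0.134 -0.991  0.   ]
 [-0.    -0.    -1.   ]]
```

View pics/scene3.png

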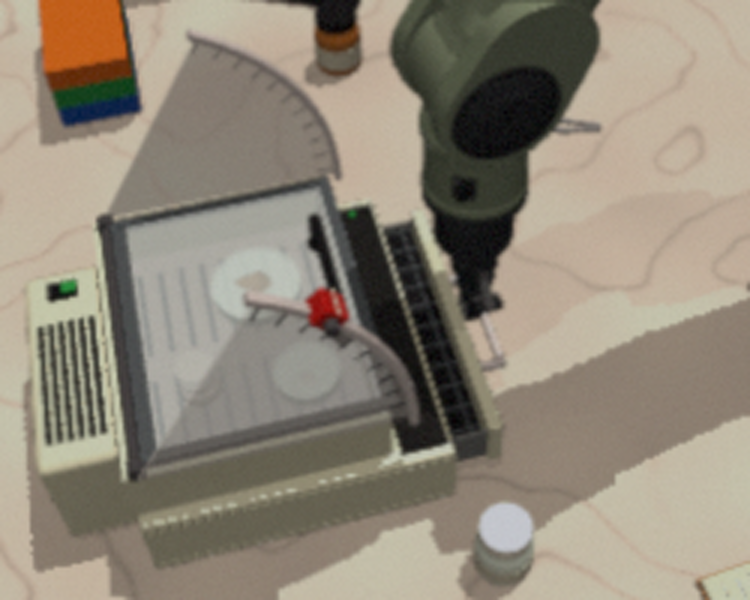

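```bash
python3 - <<'E'
from h import *
im=viewer.capture('scene')[:,:,::-1]; cv2.imwrite('pics/scene4r.png',im)
k=8;x0,y0=225,175
z=cv2.resize(im[y0:y0+75,x0:x0+90],None,fx=k,fy=k,interpolation=2)
def l(pts,c):
    uv=((proj('scene',b2w(P0,pts))-[x0,y0]+.5)*k-.5).round().astype(int); cv2.polylines(z,[uv.reshape(-1,1,2)],False,c,1)
for d,c in((40,(0,255,0)),(47,(0,255,255))):
    l([[-d,60,55],[-d-30,60,55],[-d-30,-60,55],[-d,-60,55]],c); l([[-d,140,76],[-d,-140,76]],c)
l([[-61.6,-2,38],[-61.6,-2,120]],(0,0,255)); l([[-72.6,-2,38],[-50.6,-2,38]],(0,0,255))
cv2.imwrite('pics/scene4.png',z)
im=viewer.capture('top')[:,:,::-1]; cv2.imwrite('pics/top4.png',cv2.resize(im[85:230,165:295],None,fx=4,fy=4,interpolation=2))
E
```

```text
(no output)
```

View pics/scene4.png

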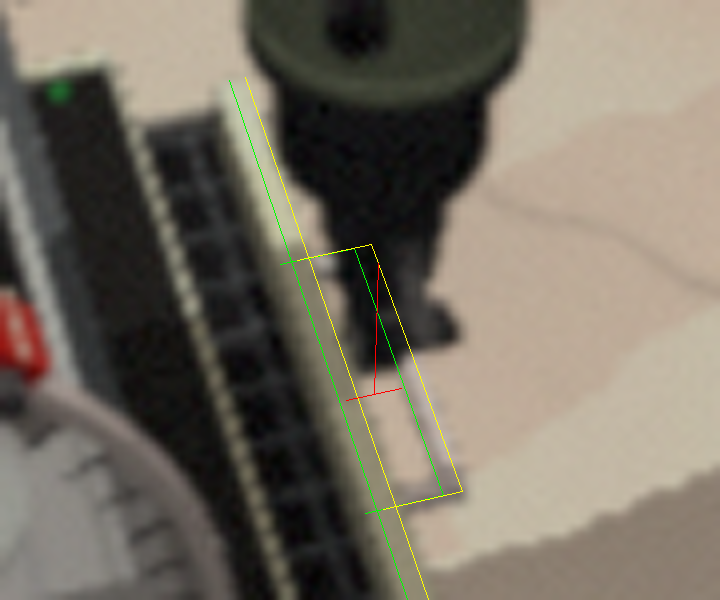

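View pics/top4.png

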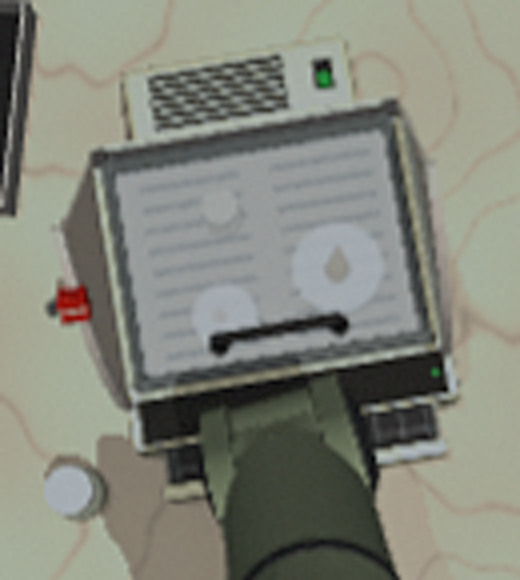

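In the scene zoom the fingertip at (380,370) appears just above the pull bar and is pressing the drawer's flat front, which has moved in about 12 mm. The TCP, box and force readings agree with this. Pushing the flat front works too, so I'll continue gently.

Request:
drive_tool:
  targets:
    - [[0.12,0,0],0,0]
    - [[0.24,0,0],0,0]
    - [[0.36,0,0],0,0]
    - [[0.48,0,0],0,0]
    - [[0.58,0,0],0,0]
    - [[0.66,0,0],0,0]
    - [[0.7,0,0],0,0]

```text
t: 6.4
position: [534.1, 57.6, 60.1]
ee_rot: [3.134, 0.211, 0.0]
contact_force: [-0.8, -0.0, 0.5]
opening: -0.2
```

```bash
python3 -c "
from h import *
plan([-11,0,60])
im=viewer.capture('scene')[:,:,::-1][115:315,115:365];cv2.imwrite('pics/scene5.png',cv2.resize(im,None,fx=3,fy=3,interpolation=2))"
```

```text
world [549.5  61.8  60. ] shift [ 0.316 -0.042  0.002] turn(tool) 1.5705 or -1.571 q7 -1.7
TCP in box [-26.8  -2.1  60.1] F [-0.8 -0.   0.5] open -0.2 t 6.4
[[ 0.991  0.134  0.   ]
 [ 0.134 -0.991 -0.   ]
 [ 0.     0.    -1.   ]]
```

View pics/scene5.png

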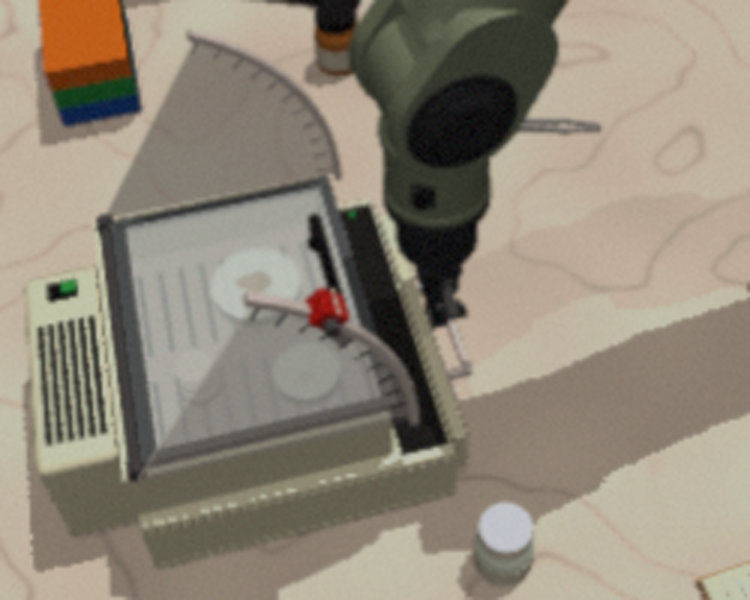

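In the scene crop the drawer's left end at (462,440) is nearly closed. I'll use small steps through the catch.

Request:
drive_tool:
  targets:
    - [[0.06,0,0],0,0]
    - [[0.12,0,0],0,0]
    - [[0.17,0,0],0,0]
    - [[0.21,0,0],0,0]

```text
t: 6.95
position: [544.4, 59.1, 60.0]
ee_rot: [-3.134, -0.212, 0.0]
contact_force: [-3.1, 1.0, 1.0]
opening: 0.4
```

Request:
drive_tool:
  targets:
    - [[0.04,0,0],0,0]
    - [[0.08,0,0],0,0]

```text
t: 7.2
position: [548.6, 59.7, 60.1]
ee_rot: [-3.134, -0.212, -0.001]
contact_force: [-2.4, 0.1, -0.1]
opening: 0.2
```

Request:
drive_tool:
  targets:
    - [[0.03,0,0],0,0]
    - [[0.03,0,0],0,0]

```text
t: 7.45
position: [550.2, 59.7, 60.2]
ee_rot: [-3.134, -0.211, -0.001]
contact_force: [0.0, 0.2, 0.0]
opening: 0.3
```

```bash
python3 -c "
from h import *
plan([-11,0,60])
im=viewer.capture('scene')[:,:,::-1][115:315,115:365];cv2.imwrite('pics/scene6.png',cv2.resize(im,None,fx=3,fy=3,interpolation=2))"
```

```text
world [549.5  61.8  60. ] shift [-0.009 -0.043  0.004] turn(tool) 1.5704 or -1.571 q7 -1.69
TCP in box [-10.6  -2.2  60.2] F [0.  0.2 0. ] open 0.3 t 7.45
[[ 0.991  0.134  0.001]
 [ 0.134 -0.991  0.   ]
 [ 0.001  0.    -1.   ]]
```

View pics/scene6.png

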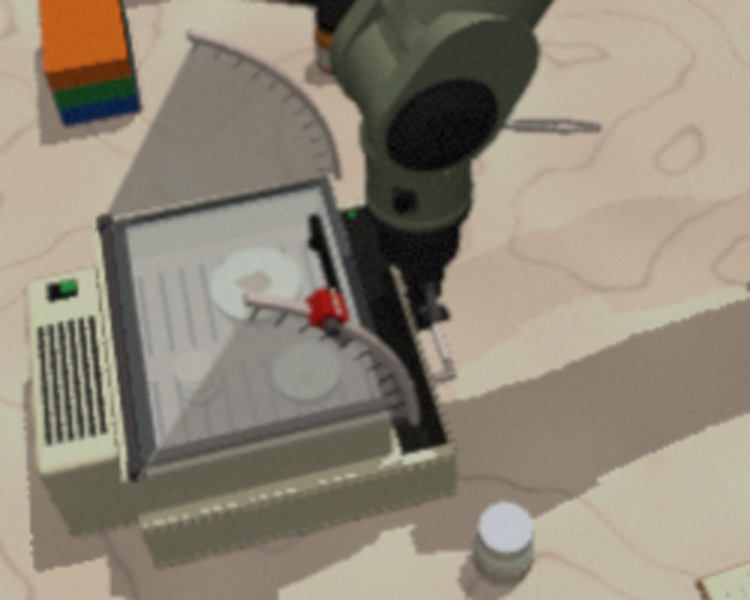

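The force peaked at about 3 N and dropped to 0, so the catch has taken it, and the front looks flush at about (440,440). I'll nudge a little further until it meets the stop.

Request:
drive_tool:
  targets:
    - [[0.03,0,0],0,0]
    - [[0.03,0,0],0,0]

```text
t: 7.75
position: [551.0, 59.9, 60.1]
ee_rot: [3.134, 0.211, -0.001]
contact_force: [-3.4, -0.1, 2.0]
opening: -0.1
```

Request:
drive_tool:
  targets:
    - [[0.02,0,0],0,0]
    - [[0.04,0,0],0,0]
    - [[0.04,0,0],0,0]

```text
t: 8.12
position: [551.0, 59.9, 59.7]
ee_rot: [3.134, 0.212, -0.007]
contact_force: [-15.6, -2.0, 9.0]
opening: 0.3
```

Solid stop at 15 N with no further motion, so the drawer is home. I'll ease off, rise and check the drawer.

Request:
drive_tool:
  targets:
    - [[-0.1,0,0],0,0]
    - [[-0.1,0,-0.5],0,0]
    - [[-0.1,0,-1.5],0,0]
    - [[-0.3,0,-2.6],-0.18,0]
    - [[-0.5,0,-3.7],-0.36,20]
    - [[-0.5,0,-4.8],-0.54,40]
    - [[-0.5,0,-4.8],-0.72,60]
    - [[-0.5,0,-4.8],-0.9,80]

```text
t: 9.12
position: [528.9, 56.9, 301.0]
ee_rot: [2.725, 1.561, 0.003]
contact_force: [-0.3, 0.2, -0.3]
opening: 67.5
```

Request:
drive_tool:
  targets:
    - [[0,0,0],-0.18,80]
    - [[0,0,0],-0.36,80]
    - [[0,0,0],-0.54,80]
    - [[0,0,0],-0.67,80]
    - [[0,0,0],-0.67,80]

```text
t: 9.75
position: [528.6, 56.8, 300.2]
ee_rot: [2.069, 2.364, 0.001]
contact_force: [-0.5, 1.0, -0.9]
opening: 68.5
```

```bash
python3 -c "
from h import *
plan([75,-2,240])
for n in ('scene','top'): cv2.imwrite(f'pics/{n}7.png',viewer.capture(n)[:,:,::-1])
M=R.from_rotvec(r.read_state()['ee_rot']).as_matrix();p=r.read_state()['position']
im=cv2.imread('pics/scene7.png');k=3
z=cv2.resize(im[95:315,115:365],None,fx=k,fy=k,interpolation=2)
for o in(0,3,22):
  for s in (-34,0,34):
    u=((proj('scene',p+M@[0,s,o])[0]-[115,95]+.5)*k).astype(int);cv2.circle(z,tuple(map(int,u)),2,(0,255,255),-1)
cv2.imwrite('pics/s7.png',z)"
```

```text
world [635.   71.4 240. ] shift [0.008 2.146 1.205] turn(tool) -0.002 or 3.14 q7 -0.21
TCP in box [-32.4  -2.2 300.2] F [-0.5  1.  -0.9] open 68.5 t 9.75
[[-0.133  0.991  0.001]
 [ 0.991  0.133  0.   ]
 [ 0.     0.001 -1.   ]]
```

View pics/s7.png

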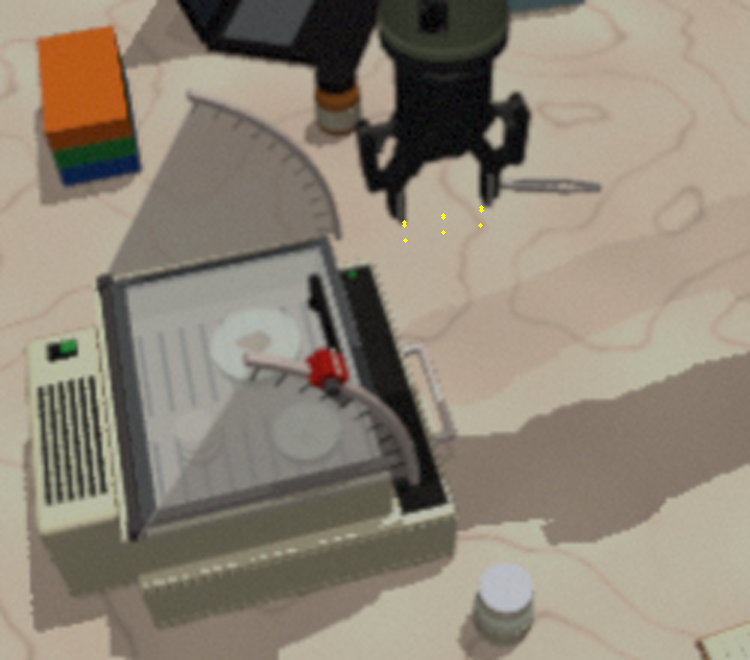

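View pics/top7.png

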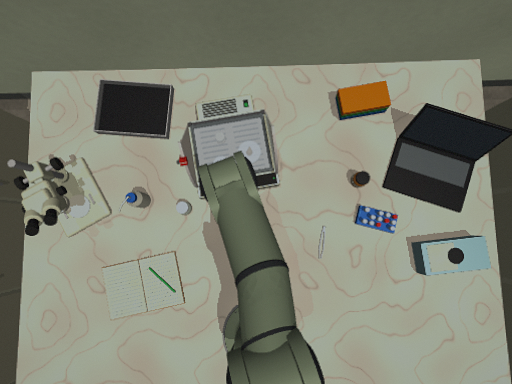

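The drawer front is flush. The visible fingertips at (403,215) and (490,200) sit near the TCP dots rather than 22 mm ahead. That agrees with the fingers having passed over the pull bar, so I'll set the grasp height from this and move above the handle.

Request:
drive_tool:
  targets:
    - [[0,1.0,0],0,80]
    - [[0,2.0,0.3],0,80]
    - [[0,2.15,1.2],0,80]
    - [[0,2.15,1.2],0,80]
    - [[0,2.15,1.2],0,80]

```text
t: 10.48
position: [635.1, 71.4, 241.8]
ee_rot: [2.068, 2.363, 0.001]
contact_force: [0.5, -0.8, 0.6]
opening: 68.2
```

```bash
python3 -c "
from h import *
plan([75,-2,186])
for n in ('scene','top'): cv2.imwrite(f'pics/{n}8.png',viewer.capture(n)[:,:,::-1])
M=R.from_rotvec(r.read_state()['ee_rot']).as_matrix();p=r.read_state()['position']
im=cv2.imread('pics/scene8.png');k=4
z=cv2.resize(im[120:260,130:320],None,fx=k,fy=k,interpolation=2)
for o in(0,22):
  for s in (-34,0,34):
    u=((proj('scene',p+M@[0,s,o])[0]-[130,120]+.5)*k).astype(int);cv2.circle(z,tuple(map(int,u)),2,(0,255,255),-1)
cv2.imwrite('pics/s8.png',z)"
```

```text
world [635.   71.4 186. ] shift [ 1.000e-03 -3.000e-03  1.115e+00] turn(tool) -0.0021 or 3.14 q7 -0.24
TCP in box [ 75.1  -2.  241.8] F [ 0.5 -0.8  0.6] open 68.2 t 10.475
[[-0.133  0.991  0.001]
 [ 0.991  0.133  0.   ]
 [-0.     0.001 -1.   ]]
```

View pics/s8.png

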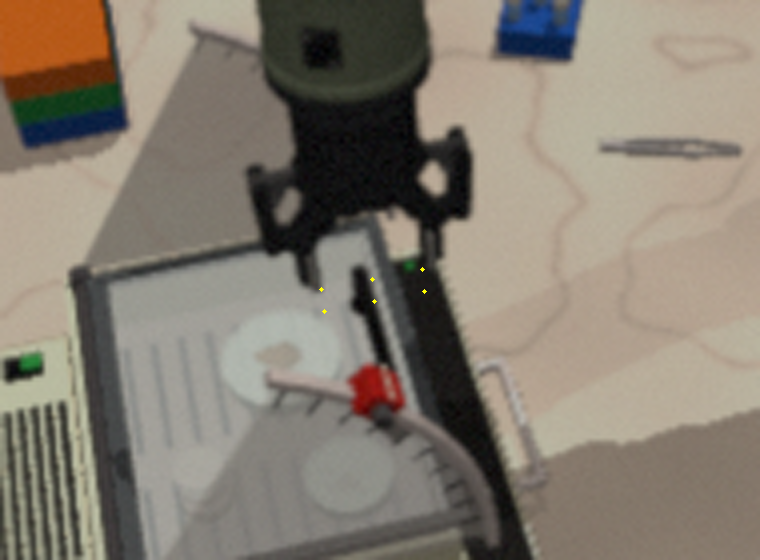

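In the zoom the tips at (315,285) and (432,260) straddle the handle line from (360,275) to (385,360). I'll descend and close.

Request:
drive_tool:
  targets:
    - [[0,0,0.5],0,80]
    - [[0,0,0.9],0,80]
    - [[0,0,1.12],0,80]
    - [[0,0,1.12],0,80]
  squeeze: 25

```text
t: 11.08
position: [635.0, 71.2, 184.6]
ee_rot: [2.068, 2.365, 0.0]
contact_force: [-0.1, 0.6, -0.0]
opening: 68.0
```

Request:
drive_tool:
  targets:
    - [[0,0,0],0,40]
    - [[0,0,0],0,25]
    - [[0,0,0],0,15]
    - [[0,0,0],0,0]
    - [[0,0,0],0,0]
    - [[0,0,0],0,0]

```text
t: 11.82
position: [637.0, 71.5, 184.9]
ee_rot: [2.066, 2.363, 0.006]
contact_force: [13.6, 2.0, -2.7]
opening: 10.7
```

```bash
python3 -c "
from h import *
plan([75,-2,186])
for n in ('scene','top'): cv2.imwrite(f'pics/{n}9.png',viewer.capture(n)[:,:,::-1])
im=cv2.imread('pics/scene9.png');k=4
cv2.imwrite('pics/s9.png',cv2.resize(im[120:260,130:320],None,fx=k,fy=k,interpolation=2))"
```

```text
world [635.   71.4 186. ] shift [ 0.003 -0.04  -0.022] turn(tool) -0.0011 or 3.141 q7 -0.26
TCP in box [ 77.   -2.1 184.9] F [13.6  2.  -2.7] open 10.7 t 11.825
[[-0.134  0.991  0.004]
 [ 0.991  0.134  0.001]
 [ 0.     0.005 -1.   ]]
```

View pics/s9.png

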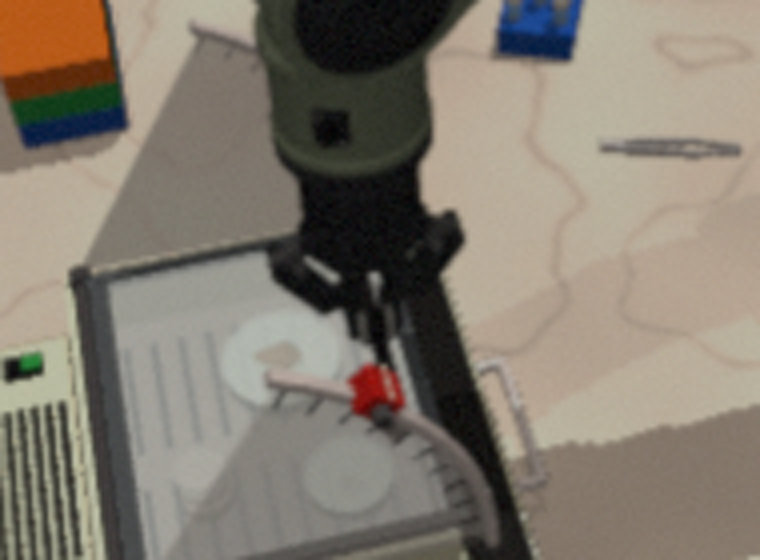

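The fingers are closed on the bar with a 10.7 mm opening. The +13.6 N in x says the bar sits about 3 mm deeper than the commanded centre, so I'll include that bias and start the arc gently.

Request:
drive_tool:
  targets:
    - [[0,0.07,0],0,0]
    - [[0,0.07,0],0,0]
    - [[0,0.12,-0.2],0,0]
    - [[0,0.165,-0.39],0,0]
    - [[0,0.23,-0.58],0,0]
    - [[0,0.3,-0.76],0,0]
    - [[0,0.3,-0.76],0,0]
  squeeze: 40

```text
t: 12.8
position: [647.5, 73.1, 221.6]
ee_rot: [-2.065, -2.363, 0.007]
contact_force: [-16.4, -1.1, -0.4]
opening: 10.0
```

```bash
python3 -c "
from h import *
plan([75,-2,186])
for n in ('scene','top'): cv2.imwrite(f'pics/{n}10.png',viewer.capture(n)[:,:,::-1])
im=cv2.imread('pics/scene10.png');k=4
cv2.imwrite('pics/s10.png',cv2.resize(im[120:260,130:320],None,fx=k,fy=k,interpolation=2))"
```

```text
world [635.   71.4 186. ] shift [ 0.    -0.248  0.714] turn(tool) -0.0006 or 3.141 q7 -0.24
TCP in box [ 87.6  -2.  221.6] F [-16.4  -1.1  -0.4] open 10.0 t 12.8
[[-0.134  0.991 -0.006]
 [ 0.991  0.134 -0.001]
 [-0.    -0.006 -1.   ]]
```

View pics/s10.png

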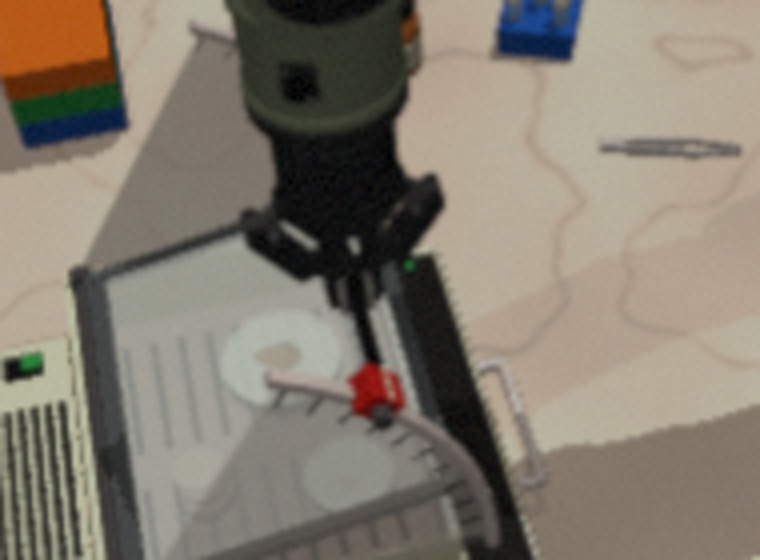

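The cover is rising: its front-left frame now lies at (450,490) in the zoom. The measured arc agrees with the model, but my x bias was about 1.5 mm too large. I'll correct that and go to about 0.5 rad.

Request:
drive_tool:
  targets:
    - [[0,0.05,-0.186],0,0]
    - [[0,0.14,-0.364],0,0]
    - [[0,0.238,-0.538],0,0]
    - [[0,0.345,-0.707],0,0]
    - [[0,0.461,-0.87],0,0]
    - [[0,0.584,-1.026],0,0]
    - [[0,0.584,-1.026],0,0]

```text
t: 13.78
position: [676.6, 77.5, 274.1]
ee_rot: [-2.065, -2.363, 0.006]
contact_force: [-24.5, -1.5, 10.4]
opening: 10.3
```

```bash
python3 -c "
from h import *
plan([75,-2,186])
for n in ('scene','top'): cv2.imwrite(f'pics/{n}11.png',viewer.capture(n)[:,:,::-1])
im=cv2.imread('pics/scene11.png');k=6
cv2.imwrite('pics/s11.png',cv2.resize(im[165:260,145:270],None,fx=k,fy=k,interpolation=2))
im=cv2.imread('pics/top11.png');k=6
cv2.imwrite('pics/t11.png',cv2.resize(im[105:205,165:285],None,fx=k,fy=k,interpolation=2))"
```

```text
world [635.   71.4 186. ] shift [-0.009 -0.833  1.766] turn(tool) -0.0005 or 3.141 q7 -0.22
TCP in box [117.1  -1.6 274.1] F [-24.5  -1.5  10.4] open 10.3 t 13.775
[[-0.134  0.991 -0.005]
 [ 0.991  0.134 -0.   ]
 [ 0.    -0.005 -1.   ]]
```

View pics/s11.png

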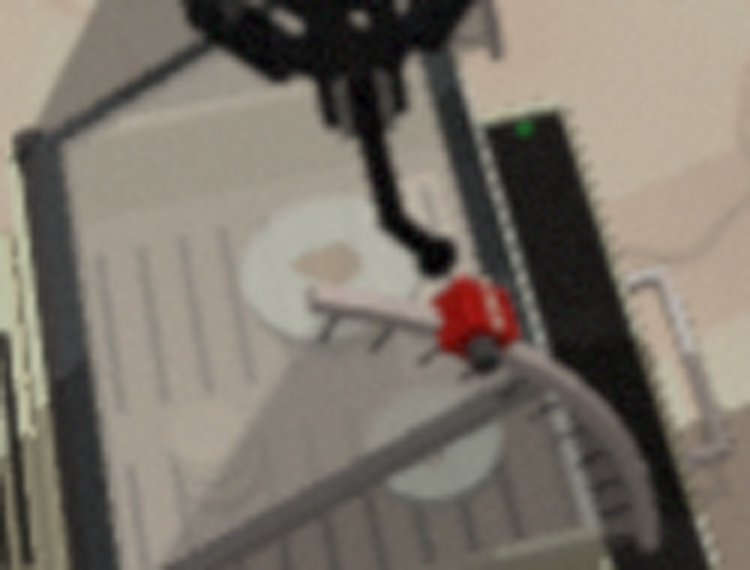

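View pics/t11.png

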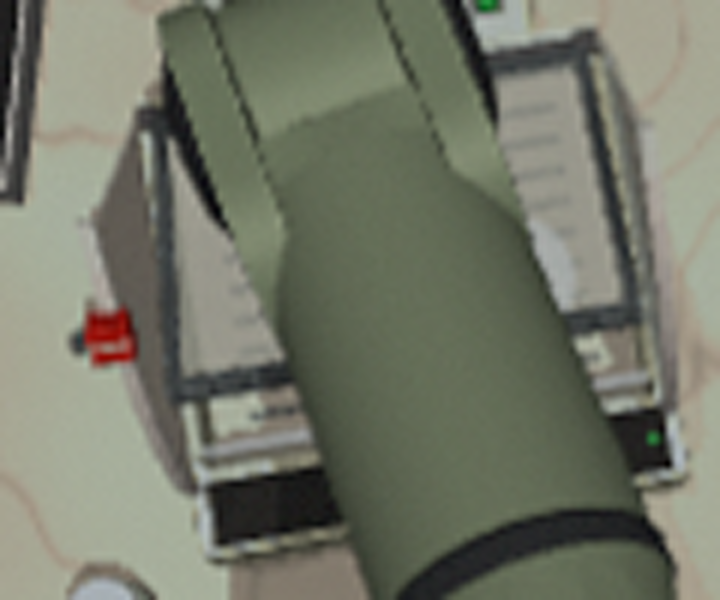

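The scene zoom shows the cover's front-left corner at about (530,385), below the clip at (478,320). The −24 N is radial, so I'm commanding a little inside the arc. I'll refine the clip and cover angles now.

```bash
python3 -c "
from h import *
a=cv2.imread('pics/scene11.png')[205:245,205:260];b=cv2.imread('pics/top11.png')[145:180,165:210]
a=cv2.resize(a,(770,560),interpolation=2);b=cv2.resize(b,(720,560),interpolation=2)
cv2.imwrite('pics/a11.png',a);cv2.imwrite('pics/b11.png',b)"
```

```text
(no output)
```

View pics/a11.png

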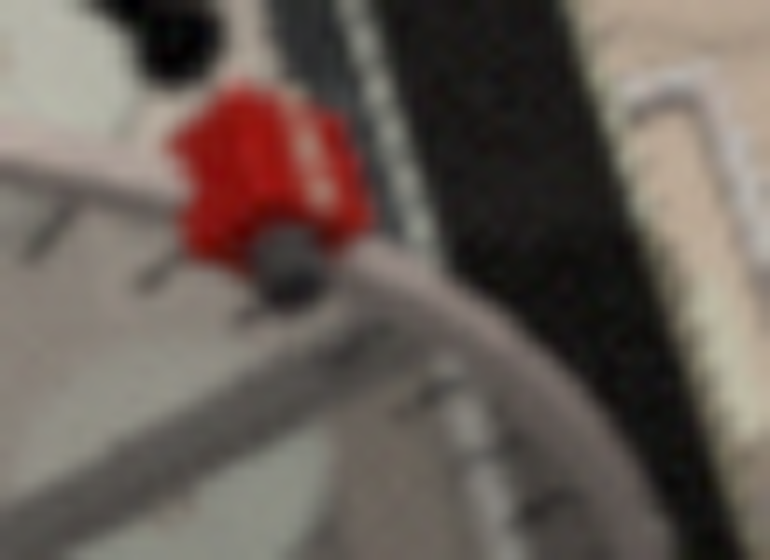

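View pics/b11.png

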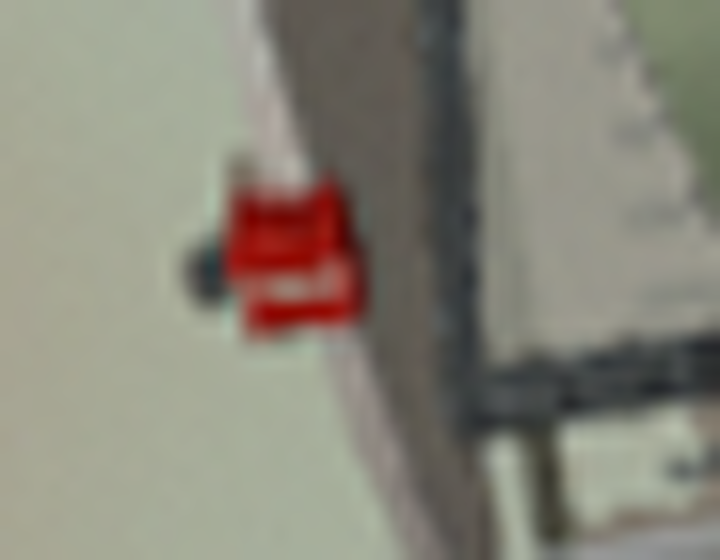

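```bash
cat >> h.py <<'E'
def tri(us,ut):
    s=least_squares(lambda X:np.r_[proj('scene',X)[0]-us,proj('top',X)[0]-ut],[700,200,250]); return s.x,s.fun
def w2b(w,p=None):
    p=P0 if p is None else p
    d=w[:2]-np.array(p[:2]);c,s=np.cos(p[2]),np.sin(p[2]); return np.array([c*d[0]+s*d[1],-s*d[0]+c*d[1],w[2]])
def ang(b): return np.arctan2(b[2]-153,272-b[0]),np.hypot(b[2]-153,272-b[0])
def px(p,k,o): return (np.array(p)+.5)/k-.5+np.array(o)
E
python3 -c "
from h import *
P=[562.5,63.3,.135]
for n,a,b in(('line',(308,160),(295,287)),('knob',(288,265),(208,272)),('cover',(420,332),(468,425))):
  X,e=tri(px(a,14,(205,205)),px(b,16,(165,145))); B=w2b(X,P); print(n,X.round(1),e.round(2),B.round(1),np.round(ang(B),3))
# shut cover front-left corner and hinge corners for bias
for n,a,b in(('cov0FL',(396,415),(140,390)),('cov0FR',(330,183),(438,345)),('hingeR',(103,220),(395,103)),('hingeL',(133,475),(97,155)),('sillL',(453,457),(140,450)),('sillR',(375,207),(455,395))):
  X,e=tri(px(a,3,(115,115)),px(b,4,(165,85))); B=w2b(X,P); print(n,X.round(1),e.round(2),B.round(1),np.round(ang(B),3))
"
```

```text
line [629.6 226.2 330.8] [ 0.19  0.03  0.04 -0.28] [ 88.4 152.4 330.8] [  0.769 255.553]
knob [634.  244.2 328.2] [ 0.28  0.04  0.06 -0.41] [ 95.1 169.6 328.2] [  0.781 248.973]
cover [614.2 206.3 252.8] [ 0.29  0.04  0.07 -0.41] [ 70.4 134.7 252.8] [  0.46  224.906]
cov0FL [589.3 206.7 136.5] [-0.04 -0.   -0.01  0.06] [ 45.9 138.5 136.5] [-7.3000e-02  2.2669e+02]
cov0FR [626.6 -73.1 138.8] [ 0.31  0.04  0.05 -0.37] [  45.2 -143.8  138.8] [-6.20000e-02  2.27268e+02]
hingeR [853.4 -37.9 155.5] [ 0.05  0.01  0.   -0.06] [ 274.6 -139.5  155.5] [2.381 3.569]
hingeL [813.6 244.2 147.1] [ 0.15  0.02  0.02 -0.23] [273.2 145.5 147.1] [-1.766  5.968]
sillL [539.7 218.   71.6] [ 0.14  0.02  0.04 -0.2 ] [ -1.7 156.3  71.6] [ -0.289 285.586]
sillR [583.6 -90.5  76.4] [-0.4  -0.05 -0.08  0.48] [   0.2 -155.2   76.4] [-2.75000e-01  2.82385e+02]
```

Request:
drive_tool:
  targets:
    - [[0,-0.04,-0.04],0,0]
    - [[0,0.08,-0.19],0,0]
    - [[0,0.21,-0.34],0,0]
    - [[0,0.35,-0.49],0,0]
    - [[0,0.35,-0.49],0,0]

```text
t: 14.5
position: [696.6, 80.4, 297.4]
ee_rot: [-2.066, -2.365, -0.001]
contact_force: [3.4, 4.7, -13.0]
opening: 10.1
```

```bash
python3 -c "
from h import *
plan([75,-2,186])
cv2.imwrite('pics/scene12.png',viewer.capture('scene')[:,:,::-1]);cv2.imwrite('pics/top12.png',viewer.capture('top')[:,:,::-1])
a=cv2.imread('pics/scene12.png')[195:245,205:260];b=cv2.imread('pics/top12.png')[145:180,165:210]
a=cv2.resize(a,None,fx=12,fy=12,interpolation=2);b=cv2.resize(b,(720,560),interpolation=2)
cv2.imwrite('pics/a12.png',a);cv2.imwrite('pics/b12.png',b)"
```

```text
world [635.   71.4 186. ] shift [-0.016 -1.245  2.228] turn(tool) -0.0003 or 3.141 q7 -0.21
TCP in box [137.3  -1.3 297.4] F [  3.4   4.7 -13. ] open 10.1 t 14.5
[[-0.134  0.991 -0.   ]
 [ 0.991  0.134  0.001]
 [ 0.001 -0.    -1.   ]]
```

View pics/a12.png

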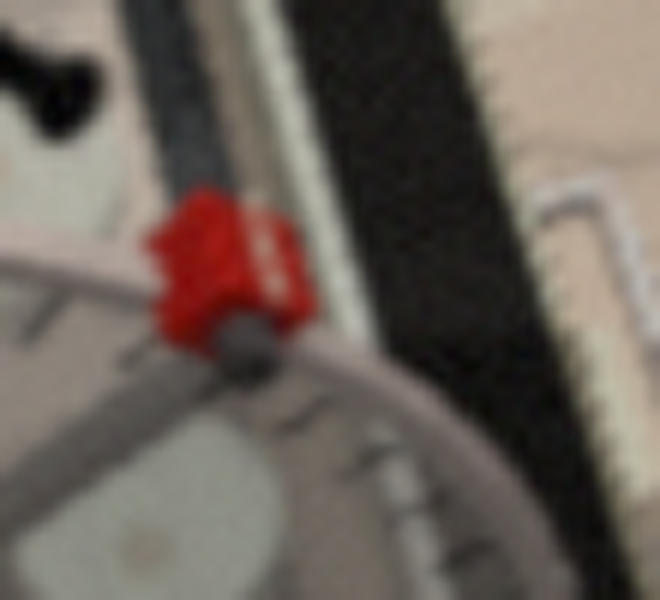

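View pics/b12.png

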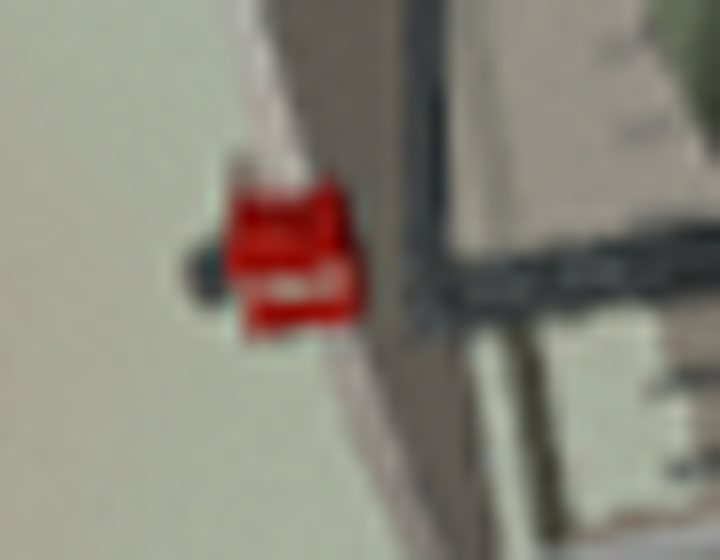

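```bash
cat > fit2.py <<'E'
from h import *
H=lambda th,rad,y,h=0:[272-rad*np.cos(th)+h*np.sin(th),y,153+rad*np.sin(th)+h*np.cos(th)]
def robth(xz0,xz1):
    f=lambda t:[196*(1-np.cos(t[0]))+38*np.sin(t[0])-(xz1[0]-xz0[0]),196*np.sin(t[0])-38*(1-np.cos(t[0]))-(xz1[1]-xz0[1])]
    s=least_squares(f,[.5]);return s.x[0],s.fun
t11,_=robth((77,184.9),(117.1,274.1)); t12,e=robth((77,184.9),(137.3,297.4)); print(t11,t12,e)
S14=lambda p:px(p,14,(205,205)); T16=lambda p:px(p,16,(165,145)); S12=lambda p:px(p,12,(205,195)); S3=lambda p:px(p,3,(115,115)); T4=lambda p:px(p,4,(165,85))
def res(v,show=False):
    p=v[:3]; ss,ts=v[3:5],v[5:7]; thc,rho,yc=v[7:10]; 
    O=[('scene',H(t11,225,138),S14((405,332))),('top',H(t11,225,138),T16((468,425))),
       ('scene',H(t12,225,138),S12((252,345))),('top',H(t12,225,138),T16((432,325))),
       ('scene',H(0,225,138,2),S3((397,408))),('top',H(0,225,138,2),T4((140,388))),('scene',H(0,225,-138,2),S3((330,182))),('top',H(0,225,-138,2),T4((438,343))),
       ('scene',H(0,0,-138,2),S3((103,218))),('top',H(0,0,-138,2),T4((397,103))),('scene',H(0,0,138,2),S3((133,474))),('top',H(0,0,138,2),T4((97,155))),
       ('top',[0,160,88],T4((137,450))),('top',[0,-160,88],T4((457,398))),('top',[76,0,191],T4((281,333))),
       ('scene',[0,-160,88],S3((375,207))),('scene',[0,160,88],S3((453,450))),
       ('scene',H(thc,rho,yc),S14((308,160))),('top',H(thc,rho,yc),T16((295,287)))]
    e=np.array([proj(n,b2w(p,P))[0]+(ss if n=='scene' else ts)-o for n,P,o in O])
    if show: print(e.round(1).tolist())
    return np.r_[e.ravel(),(p[0]-562.5)/2,(ss)/1.5,ts/1.5,(yc-150)/5]
s=least_squares(res,[562.5,63.3,.135,0,0,0,0,.8,245,150],loss='soft_l1')
print(s.x.round(3));res(s.x,True)
C=np.linalg.inv(s.jac.T@s.jac);print('sd thc',C[7,7]**.5)
E
python3 fit2.py
```

```text
0.4928640104228262 0.6455625073567502 [ 2.00537148 -2.22408724]Traceback (most recent call last):
  File "fit2.py", line 20, in <module>
    s=least_squares(res,[562.5,63.3,.135,0,0,0,0,.8,245,150],loss='soft_l1')
    return func(*args, **kwargs)
    result = trf(vector_fun.fun, vector_fun.jac, x0, f0, J0, lb, ub, ftol, xtol,
                 gtol, max_nfev, x_scale, loss_function, tr_solver,
                 tr_options.copy(), verbose, callback=callback_wrapped)
    return trf_no_bounds(
        fun, jac, x0, f0, J0, ftol, xtol, gtol, max_nfev, x_scale,
        loss_function, tr_solver, tr_options, verbose, callback=callback)
    J = jac(x)
    self._update_jac()
    ~~~~~~~~~~~~~~~~^^
    self.J = self.jac_wrapped(xp_copy(self.x), f0=self.f)
             ~~~~~~~~~~~~~~~~^^^^^^^^^^^^^^^^^^^^^^^^^^^^
    J, dct = approx_derivative(
             ~~~~~~~~~~~~~~~~~^
        self.fun,
        ^^^^^^^^^
    ...<2 lines>...
        **self.finite_diff_options,
        ^^^^^^^^^^^^^^^^^^^^^^^^^^^
    )
    ^
    J, _nfev = _dense_difference(fun_wrapped, x0, f0, h,
               ~~~~~~~~~~~~
[... 190 characters left out ...]
      ^^^
    df = [f_eval - f0 for f_eval in f_evals]
                                    ^^^^^^^
    f = np.atleast_1d(self.fun(x, *self.args, **self.kwargs))
                      ~~~~~~~~^^^^^^^^^^^^^^^^^^^^^^^^^^^^^^
    return np.atleast_1d(self.fun(x))
                         ~~~~~~~~^^^
    return self.f(x, *self.args, **self.kwargs)
           ~~~~~~^^^^^^^^^^^^^^^^^^^^^^^^^^^^^^
  File "fit2.py", line 17, in res
    e=np.array([proj(n,b2w(p,P))[0]+(ss if n=='scene' else ts)-o for n,P,o in O])
                ~~~~^^^^^^^^^^^^
  File "h.py", line 6, in proj
    c=viewer.calibration(n); Rc=R.from_rotvec(c["attitude"]).as_matrix()
ValueError: time passes only in moves, steps and waits
```

```bash
sed -i 's/^def proj(n,P):/CAL={n:viewer.calibration(n) for n in ("scene","top")}\ndef proj(n,P):/; s/c=viewer.calibration(n); Rc/c=CAL[n]; Rc/' h.py; python3 fit2.py
```

```text
0.4928640104228262 0.6455625073567502 [ 2.00537148 -2.22408724]
[5.62234e+02 6.25860e+01 1.41000e-01 2.60000e-02 1.14900e+00 6.71000e-01
 7.63000e-01 7.88000e-01 2.57969e+02 1.52914e+02]
[[0.6, 0.8], [-0.6, -0.5], [-0.0, 0.2], [-0.8, -1.0], [-0.6, -0.6], [0.0, 0.7], [-0.4, -0.7], [-0.7, -0.2], [0.9, 2.4], [-0.3, 1.4], [0.2, -2.5], [2.1, 0.2], [-0.1, 0.2], [1.6, -0.2], [-0.2, -1.0], [-1.0, -2.5], [0.3, 1.5], [-0.1, -0.1], [0.2, 0.1]]
sd thc 0.01373162467170391
```

The fit puts the clip at about 0.79 rad, and the cover is at about 0.645 (robot arc). I'll advance to about 0.77 and compare directly.

Request:
drive_tool:
  targets:
    - [[0,0.1,-0.06],0,0]
    - [[0,0.19,-0.13],0,0]
    - [[0,0.28,-0.2],0,0]
    - [[0,0.35,-0.25],0,0]
    - [[0,0.41,-0.29],0,0]
    - [[0,0.41,-0.29],0,0]

```text
t: 15.35
position: [715.5, 83.3, 313.3]
ee_rot: [-2.065, -2.364, 0.001]
contact_force: [-12.8, 3.0, 6.3]
opening: 10.0
```

```bash
python3 -c "
from h import *
plan([75,-2,186])
cv2.imwrite('pics/scene13.png',viewer.capture('scene')[:,:,::-1]);cv2.imwrite('pics/top13.png',viewer.capture('top')[:,:,::-1])
a=cv2.imread('pics/scene13.png')[175:235,200:260];b=cv2.imread('pics/top13.png')[140:180,165:215]
a=cv2.resize(a,None,fx=10,fy=10,interpolation=2);b=cv2.resize(b,None,fx=14,fy=14,interpolation=2)
cv2.imwrite('pics/a13.png',a);cv2.imwrite('pics/b13.png',b)"
```

```text
world [635.   71.4 186. ] shift [-0.022 -1.623  2.55 ] turn(tool) -0.0 or 3.142 q7 -0.2
TCP in box [156.4  -1.1 313.3] F [-12.8   3.    6.3] open 10.0 t 15.35
[[-0.135  0.991 -0.002]
 [ 0.991  0.135  0.001]
 [ 0.001 -0.002 -1.   ]]
```

View pics/a13.png

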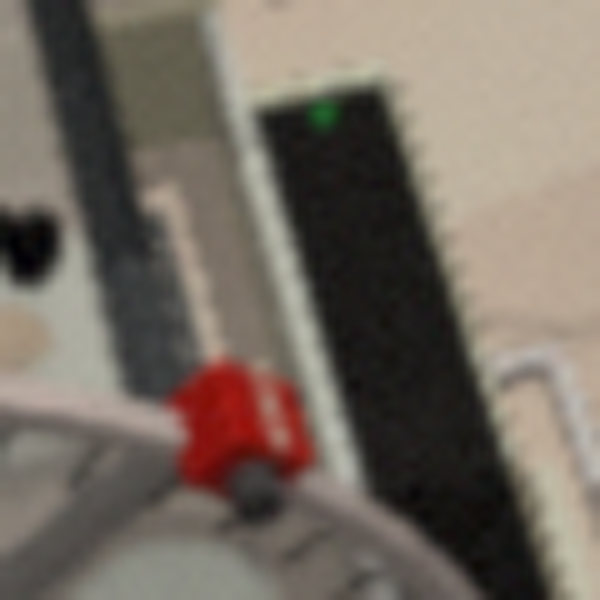

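View pics/b13.png

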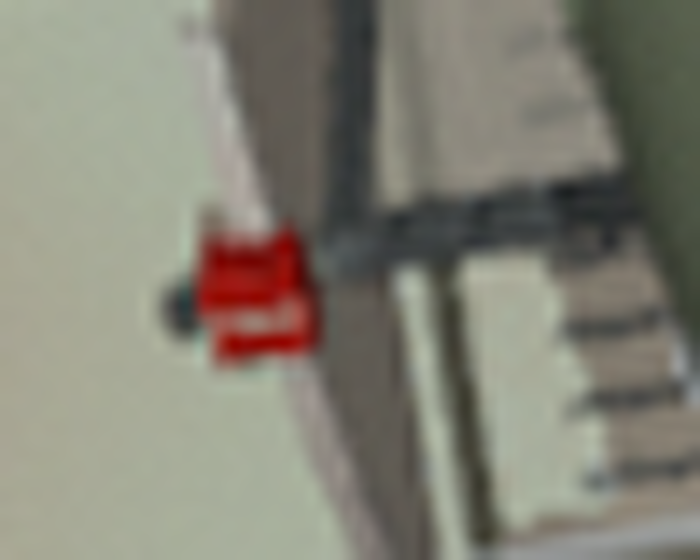

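```bash
cat > chk.py <<'E'
exec(open('fit2.py').read().replace("print(","(lambda *a:None)("))
import sys
def edge(ls,lt,h=-3):
    # front edge pixel points (full px) each cam -> theta
    v=s.x
    for off in (1,0):
        for n,pts,sh in(('scene',ls,v[3:5]),('top',lt,v[5:7])):
            def f(t):
                P=proj(n,b2w(v[:3],[H(t[0],225,138,h),H(t[0],225,-138,h)]))+sh*off
                d=P[1]-P[0]; nn=np.array([-d[1],d[0]])/np.hypot(*d); return (np.array(pts)-P[0])@nn
            q=least_squares(f,[.75]); print('off',off,n,'theta edge',q.x.round(3),q.fun.round(2))
    for off in(1,0):
        for rr,yy in ((248,151),(258,153)):
          for n,o,sh in(('scene',S14((308,160)),v[3:5]),('top',T16((295,287)),v[5:7])):
            q=least_squares(lambda t:(proj(n,b2w(v[:3],H(t[0],rr,yy)))[0]+sh*off-o)[1:],[.75]); print('clip off',off,rr,n,q.x.round(3))
E
cat > c13.py <<'E'
from chk import *
print('robot',robth((77,184.9),(156.4,313.3)))
A=lambda p:px(p,10,(200,175));B=lambda p:px(p,14,(165,140))
edge([A((140,215)),A((195,365)),A((100,30))],[B((340,275)),B((500,250)),B((620,230))])
E
python3 c13.py
```

```text
robot (np.float64(0.7680848036380067), array([ 2.02929565, -2.89601318]))
off 1 scene theta edge [0.73] [-0.78  0.82 -0.07]
off 1 top theta edge [0.748] [-0.05  0.04  0.01]
off 0 scene theta edge [0.735] [-0.78  0.83 -0.08]
off 0 top theta edge [0.733] [-0.05  0.04  0.01]
clip off 1 248 scene [0.853]
clip off 1 248 top [0.76]
clip off 1 258 scene [0.786]
clip off 1 258 top [0.789]
clip off 0 248 scene [0.812]
clip off 0 248 top [0.748]
clip off 0 258 scene [0.752]
clip off 0 258 top [0.778]
```

```bash
python3 -c "
import cv2
a=cv2.imread('pics/scene13.png')[145:285,125:265];cv2.imwrite('pics/c13.png',cv2.resize(a,(588,588),interpolation=2))
a=cv2.imread('pics/top13.png')[90:190,170:285];cv2.imwrite('pics/d13.png',cv2.resize(a,None,fx=6,fy=6,interpolation=2))"
```

```text
(no output)
```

View pics/c13.png

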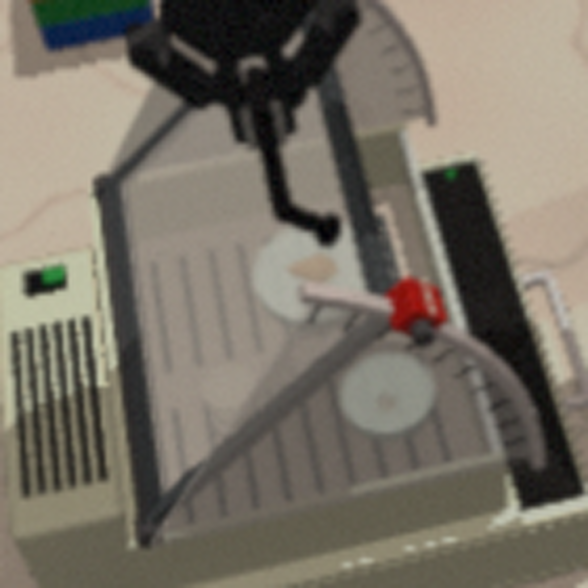

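View pics/d13.png

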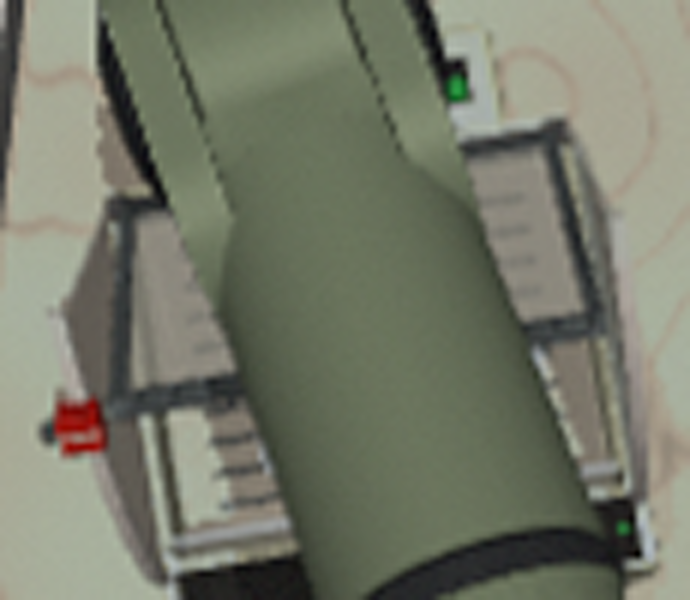

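```bash
cat > arc.py <<'E'
from h import *
Q=np.array([[87.6,221.6],[117.1,274.1],[137.3,297.4],[156.4,313.3]])-[2,0]
bar=lambda t:np.c_[272-196*np.cos(t)+38*np.sin(t),153+196*np.sin(t)+38*np.cos(t)]
def f(v,w=1/4.): return np.r_[(bar(v[2:])+v[:2]-Q).ravel(),v[:2]*w-np.array([0,-6])*w]
for w in(0,.1,.3):
    s=least_squares(lambda v:f(v,w),[0,-6,.2,.5,.65,.77]); print(w,s.x.round(3),s.fun.round(1))
E
python3 arc.py
cat > c13b.py <<'E'
from h import *
H=lambda th,rad,y,h=0:[272-rad*np.cos(th)+h*np.sin(th),y,153+rad*np.sin(th)+h*np.cos(th)]
A=lambda p:px(p,10,(200,175));B=lambda p:px(p,14,(165,140));C=lambda p:px(p,4.2,(125,145));D=lambda p:px(p,6,(170,90))
S14=lambda p:px(p,14,(205,205)); T16=lambda p:px(p,16,(165,145))
def run(ys,sy,offs,pts=True):
    def res(v):
        p=v[:3];sh={'scene':v[3:5],'top':v[5:7]};th,tc,rho,yc=v[7:11];e=[]
        pr=lambda n,P:proj(n,b2w(p,P))+sh[n]
        for n,P,o in(('scene',H(0,3,138,3),C((140,532))),('scene',H(0,3,-138,3),C((104,183))),('top',H(0,3,138,3),D((112,203))),('top',H(0,3,-138,3),D((560,125))),
            ('top',H(th,225,138),D((110,415))),('top',H(th,225,-138),D((600,335))),('top',[0,-160,88],D((655,572))),('scene',H(th,225,138),C((398,318))),
            ('scene',H(tc,rho,yc),S14((308,160))),('top',H(tc,rho,yc),T16((295,287)))): e.append((pr(n,P)[0]-o))
        e=[np.concatenate(e)]
        for n,pts in(('scene',[A((140,215)),A((190,365)),A((98,15))]),('top',[B((340,275)),B((500,250)),B((620,230))])):
            P=pr(n,[H(th,225,138,-2),H(th,225,-138,-2)]);d=P[1]-P[0];nn=np.array([-d[1],d[0]])/np.hypot(*d);e.append((np.array(pts)-P[0])@nn)
        e.append(v[3:7]/offs);e.append([(yc-ys)/sy,(p[0]-562.5)/2])
        return np.concatenate(e)
    s=least_squares(res,[562.5,63,.138,0,0,0,0,.75,.78,250,ys],loss='soft_l1');
    Cv=np.linalg.pinv(s.jac.T@s.jac);g=np.zeros(11);g[7],g[8]=-1,1
    print(s.x.round(3),'diff',round(s.x[8]-s.x[7],4),'sd',round((g@Cv@g)**.5,3),'cost',round(s.cost,1))
for a in((149,1,1.5),(152,3,1.5),(149,1,.7),(152,1,1.5),(155,1,1.5)):run(*a)
E
python3 c13b.py
```

```text
0 [ 1.154 -0.265  0.16   0.463  0.618  0.742] [ 0.1 -0.1 -0.3  0.2  0.1 -0.1  0.  -0.   0.  -0. ]
0.1 [ 0.99  -0.474  0.162  0.465  0.619  0.744] [ 0.1 -0.  -0.3  0.2  0.2 -0.2  0.1 -0.1  0.1  0.6]
0.3 [ 0.123 -1.601  0.168  0.472  0.626  0.751] [-0.3  0.1 -0.3  0.2  0.3 -0.3  0.3 -0.4  0.   1.3]
[ 5.63009e+02  6.69350e+01  1.39000e-01 -8.10000e-01 -5.74000e-01
 -7.80000e-02 -1.20000e-01  7.17000e-01  7.60000e-01  2.55421e+02
  1.49002e+02] diff 0.0428 sd 0.015 cost 5.6
[ 5.63055e+02  6.62900e+01  1.39000e-01 -8.26000e-01 -4.88000e-01
 -1.22000e-01 -1.26000e-01  7.17000e-01  7.63000e-01  2.56168e+02
  1.50510e+02] diff 0.0463 sd 0.016 cost 5.8
[ 5.63455e+02  6.65330e+01  1.38000e-01 -4.17000e-01 -2.40000e-01
 -1.29000e-01  6.50000e-02  7.19000e-01  7.63000e-01  2.55855e+02
  1.49008e+02] diff 0.0439 sd 0.015 cost 5.9
[ 5.63085e+02  6.58830e+01  1.39000e-01 -8.38000e-01 -4.33000e-01
 -1.50000e-01 -1.27000e-01  7.17000e-01  7.67000e-01  2.56887e+02
  1.51747e+02] diff 0.0496 sd 0.015 cost 6.0
[ 5.63121e+02  6.53990e+01  1.40000e-01 -8.57000e-01 -3.66000e-01
 -1.89000e-01 -1.18000e-01  7.17000e-01  7.76000e-01  2.58954e+02
  1.54616e+02] diff 0.0586 sd 0.015 cost 6.9
```

Fitting the measured arc, with the bar settled in the grip, gives 0.742 rad, which agrees with the cameras (about 0.735). The clip is about 0.04 rad (8–9 mm) higher, so I'll advance by that and relieve the radial load.

Request:
drive_tool:
  targets:
    - [[0,0.03,-0.05],0,0]
    - [[0,0.07,-0.085],0,0]
    - [[0,0.105,-0.112],0,0]
    - [[0,0.105,-0.112],0,0]
    - [[0,0.105,-0.112],0,0]

```text
t: 16.08
position: [721.1, 84.1, 317.6]
ee_rot: [-2.065, -2.365, 0.001]
contact_force: [-4.1, 5.7, -7.0]
opening: 10.0
```

```bash
python3 -c "
from h import *
plan([75,-2,186])
cv2.imwrite('pics/scene14.png',viewer.capture('scene')[:,:,::-1]);cv2.imwrite('pics/top14.png',viewer.capture('top')[:,:,::-1])
a=cv2.imread('pics/scene14.png')[175:235,200:260];b=cv2.imread('pics/top14.png')[140:180,165:215]
a=cv2.resize(a,None,fx=10,fy=10,interpolation=2);b=cv2.resize(b,None,fx=14,fy=14,interpolation=2)
cv2.imwrite('pics/a14.png',a);cv2.imwrite('pics/b14.png',b)"
```

```text
world [635.   71.4 186. ] shift [-0.023 -1.735  2.636] turn(tool) 0.0001 or -3.141 q7 -0.2
TCP in box [162.   -1.  317.6] F [-4.1  5.7 -7. ] open 10.0 t 16.075
[[-0.135  0.991 -0.002]
 [ 0.991  0.135  0.001]
 [ 0.001 -0.002 -1.   ]]
```

View pics/a14.png

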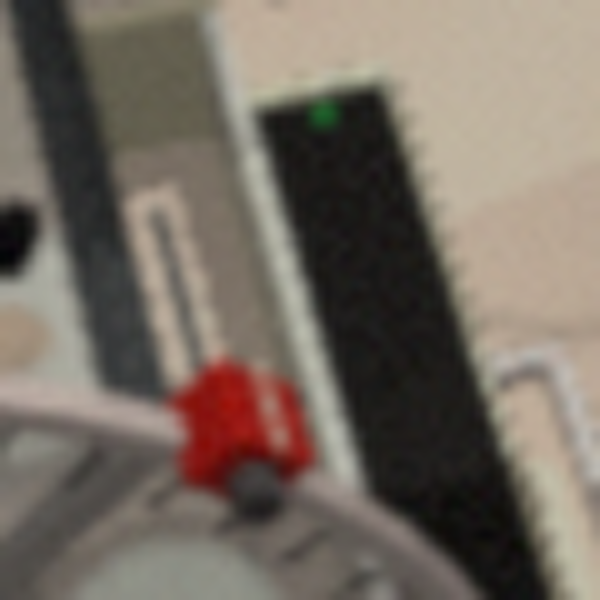

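View pics/b14.png

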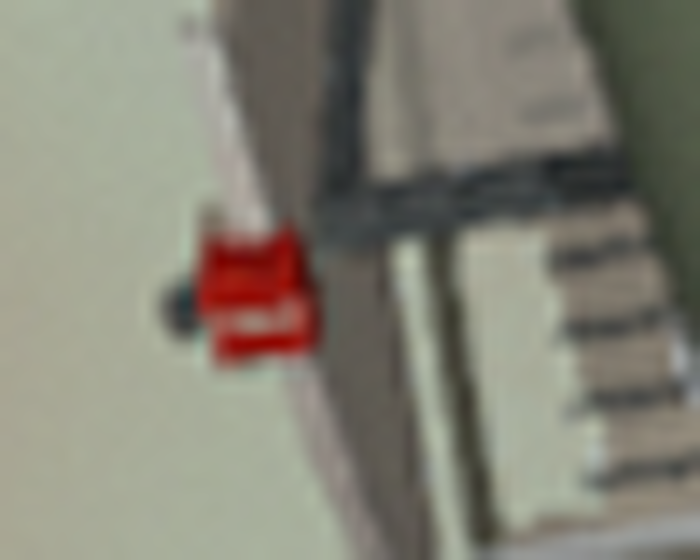

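```bash
sed -e 's/A((140,215)),A((190,365)),A((98,15))/A((112,160)),A((163,385)),A((76,5))/; s/B((340,275)),B((500,250)),B((620,230))/B((340,245)),B((480,222)),B((620,202))/' -e "s/('top',H(th,225,138),D((110,415))),('top',H(th,225,-138),D((600,335))),//; s/,('scene',H(th,225,138),C((398,318)))//" c13b.py > c14b.py; python3 c14b.py
cat > c14.py <<'E'
from chk import *
A=lambda p:px(p,10,(200,175));B=lambda p:px(p,14,(165,140))
edge([A((112,160)),A((163,385)),A((76,5))],[B((340,245)),B((480,222)),B((620,202))])
E
python3 c14.py
sed -i 's/\[156.4,313.3\]\]/[156.4,313.3],[162.,317.6]]/; s/.65,.77\]/.65,.77,.78]/' arc.py; python3 arc.py
```

```text
[ 5.63057e+02  6.97000e+01  1.31000e-01 -7.81000e-01 -2.38000e-01
  4.43000e-01 -1.56000e-01  7.45000e-01  7.65000e-01  2.58942e+02
  1.48872e+02] diff 0.0205 sd 0.018 cost 4.2
[ 5.63093e+02  6.90230e+01  1.32000e-01 -7.96000e-01 -1.90000e-01
  3.94000e-01 -1.62000e-01  7.45000e-01  7.67000e-01  2.59216e+02
  1.49872e+02] diff 0.0219 sd 0.019 cost 4.6
[ 5.63620e+02  6.87370e+01  1.31000e-01 -3.97000e-01 -1.60000e-02
  1.41000e-01  4.00000e-02  7.46000e-01  7.65000e-01  2.58597e+02
  1.48876e+02] diff 0.0188 sd 0.017 cost 4.5
[ 5.63144e+02  6.80070e+01  1.33000e-01 -8.18000e-01 -1.21000e-01
  3.11000e-01 -1.66000e-01  7.46000e-01  7.71000e-01  2.59899e+02
  1.51698e+02] diff 0.0252 sd 0.019 cost 4.9
[ 5.63186e+02  6.70850e+01  1.34000e-01 -8.42000e-01 -6.10000e-02
  2.22000e-01 -1.56000e-01  7.46000e-01  7.79000e-01  2.61595e+02
  1.54599e+02] diff 0.0327 sd 0.02 cost 5.9
off 1 scene theta edge [0.769] [ 0.09 -0.43  0.37]
off 1 top theta edge [0.785] [-0.06 -0.07  0.13]
off 0 scene theta edge [0.773] [ 0.09 -0.42  0.36]
off 0 top theta edge [0.77] [-0.06 -0.07  0.13]
clip off 1 248 scene [0.853]
clip off 1 248 top [0.76]
clip off 1 258 scene [0.786]
clip off 1 258 top [0.789]
clip off 0 248 scene [0.812]
clip off 0 248 top [0.748]
clip off 0 258 scene [0.752]
clip off 0 258 top [0.778]
0 [ 1.296 -0.018  0.159  0.462  0.617  0.741  0.777] [ 0.2 -0.1 -0.3  0.3  0.1 -0.1 -0.   0.   0.1 -0.2  0.  -0. ]
0.1 [ 1.16  -0.175  0.16   0.463  0.618  0.742  0.778] [ 0.1 -0.  -0.3  0.3  0.1 -0.1 -0.   0.   0.1 -0.2  0.1  0.6]
0.3 [ 0.373 -1.091  0.166  0.469  0.624  0.748  0.783] [-0.3  0.1 -0.4  0.3  0.2 -0.2  0.2 -0.2  0.3 -0.5  0.1  1.5]
```

Updated numbers: the cover is at 0.778 rad by the arc fit and about 0.775 by camera, with the clip estimates between 0.77 and 0.79. I'll trim about 1.5 mm upward, then hold still and check.

Request:
drive_tool:
  targets:
    - [[0,0.025,-0.015],0,0]
    - [[0,0.025,-0.015],0,0]
    - [[0,0.025,-0.015],0,0]
    - [[0,0.025,-0.015],0,0]
    - [[0,0.025,-0.015],0,0]
    - [[0,0.025,-0.015],0,0]

```text
t: 16.92
position: [722.2, 84.3, 318.4]
ee_rot: [-2.065, -2.364, 0.001]
contact_force: [-4.9, 5.6, -5.4]
opening: 10.2
```

```bash
python3 -c "
from h import *
from ov import overlay
plan([75,-2,186]); print(r.read_state()['qd'].round(4))
cv2.imwrite('pics/scene15.png',viewer.capture('scene')[:,:,::-1]);cv2.imwrite('pics/top15.png',viewer.capture('top')[:,:,::-1])
overlay('15',[563,65,.136],0,.785,.785)"; sed 's/\[162.,317.6\]/[163.,318.1]/' arc.py >/dev/null
```

```text
world [635.   71.4 186. ] shift [-0.023 -1.758  2.652] turn(tool) 0.0001 or -3.141 q7 -0.19
TCP in box [163.2  -1.  318.4] F [-4.9  5.6 -5.4] open 10.2 t 16.925
[[-0.135  0.991 -0.002]
 [ 0.991  0.135  0.001]
 [ 0.001 -0.002 -1.   ]]
[-0.0007  0.0009 -0.0001  0.002   0.0005 -0.0013  0.0009]
```

View pics/ov_scene15.png

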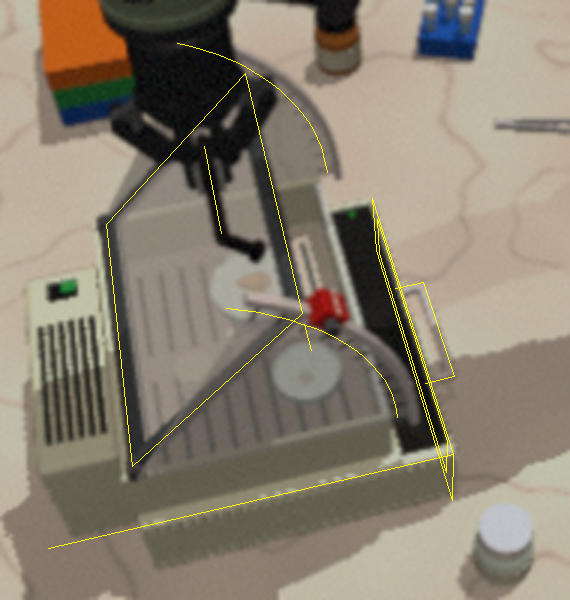

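View pics/ov_top15.png

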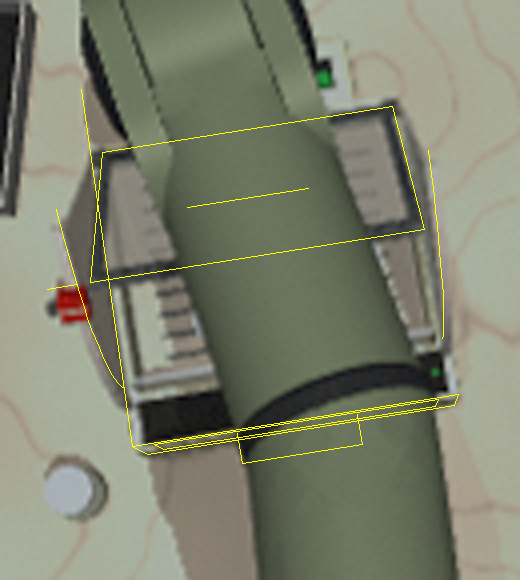

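In the overlays the cover's front edge matches the 0.785 rad model line: scene (300,313), top (92,281)–(424,229). The clip is still at (327,308), the drawer front lies on the flush line, the jars look unmoved and the arm is still. I'll hand in now.

```bash
python3 -c "
from workcell import r
print(r.finish_job()); s=r.read_state(); print(s['t'],s['position'],s['contact_force'],s['opening'])"
```

```text
the job is handed in; nothing more can be done
None
the job is handed in; nothing more can be done
```

The drawer is shut, and the job was handed in at about 17 s of the 51 s with the gripper still holding the cover level with the clip, as far as I could measure.

- **Drawer:** I pushed it in with the shut fingers until the catch took it. The force peaked at about 3 N, then dropped to 0. A further nudge met a solid stop at about 16 N, and the last picture shows the front flush.
- **Pushing point:** the fingertips passed over the pull bar and pushed the drawer's flat front instead. They sat nearer the TCP than the stated 22 mm, but it made no difference to the result.
- **Cover:** it stood at about 0.785 rad, estimated from the arc the gripper followed; the edge lines in the pictures gave about 0.775 just before a last trim of about 1.5 mm. The arm was still, with about 9 N at the wrist and a 40 N grip on the handle.
- **Clip:** its angle came out between about 0.76 and 0.79 rad depending on the method, so the cover edge should be within a few millimetres of the mark. I could not settle it more closely, because the clip hides the cover's corner in the scene camera.
- **Disagreements:** at first I read the cover about 0.03 rad too high because the bar had settled a few millimetres in the grip; fitting the arc corrected this. The arm pressed on the handle with up to about 27 N along the hinge direction during the lift, and I eased that off before stopping.
- **Surroundings:** in the last pictures the clip, dishes and nearby jars looked unmoved. The clear pot was hidden, and I did not look closely at the forceps, vial rack or wash bottle, though the arm did not come down near them.

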